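# Load label cassettes and thread the unwinder spindle

## Task

Refill the label unwinder: draw the spindle out to the right, lay it on the bench, and pull the empty carriage to the front end of its rail. Stand every label cassette from the bench in the carriage's channel, side by side with their bores in line, then push the carriage fully home against the back stop. Last, thread the spindle from the right through the right bracket, all the cassettes and the left bracket until its handle meets the right bracket, and let go. Leave the tape roll, the tie spool and the sample cup where they are.

Things in the scene. Friction and masses are not known exactly. Their poses are not given: they have to be found in the camera images.
- cassette_a_mid (a point): centre of a label cassette: white plastic block, 52 mm wide (its x), 36 mm thick (its y), 52 mm tall (its z), with a 22 mm round bore right through its thickness along y, at the centre of the 52 x 52 faces (this point lies in the bore, 26 mm above its underside); about 120 g; turned by half a turn about any axis it is the same; stands upright on the bench at the start; grip it across the 52 mm width, near the top. May be absent
- cassette_b_mid (a point): the same point of another such cassette, alike in every way; may be absent
- cassette_c_mid (a point): the same point of another such cassette, alike in every way; may be absent
- cassette_d_mid (a point): the same point of another such cassette, alike in every way; may be absent
- spindle_handle (a point): centre of the handle of the spindle: black square bar, 24 x 24 mm and 55 mm long along y, with a steel shaft of 14 mm diameter and 225 mm length on its +y end (y points along the shaft from handle to tip); about 160 g, mostly in the handle; at the start it lies threaded through both bracket holes, handle at the right, over the empty carriage; laid on the bench the shaft slopes down about 1.2 degrees to the tip, as the handle is thicker; grip the handle from above across x
- spindle_tip (a point): the tip of the spindle's shaft, on its axis, 252.5 mm along y from the handle's centre; its last 12 mm taper to 6 mm diameter
- carriage_floor (a point): middle of the carriage's channel floor (28 mm above the bench). The channel is 57 mm wide along x and 168 mm long along y, room for four cassettes side by side with their bores along y; fences and end walls are 12 mm high above the floor, and the long fences carry flared lips up to 18 mm above it. x points along the rail to the back, y to the left end, z up; a cassette standing in it has its bore 26 mm above this point
- carriage_post (a point): point to grip on the carriage's upright steel post, 16 mm in diameter, at the front of the carriage; its top is 15 mm above this point, its foot 32 mm below; pull or push the carriage by it
- carriage (a joint): position of the carriage along its rail, m: 0 at the front end stop (loading), 0.12 at the back stop (the working station, where cassette bores and bracket holes are in line); it slides stiffly (about 3 N) and stays where it is left
- hole_right (a point): centre of the mouth, on the outer (right) face, of the 20 mm hole in the right bracket, an upright plate 46 mm wide, 92 mm tall and 10 mm thick; the hole is 54 mm above the bench, y points along its axis to the left bracket, x to the back along the rail; a foot plate 8 mm high reaches 11 mm out from this face
- hole_left (a point): centre of the mouth, on the outer (left) face, of the 20 mm hole in the like left bracket, 204 mm along y from hole_right; same axes; with the handle against the right bracket the spindle's tip stands 21 mm beyond this point
- frame: the fixed unwinder frame; origin on the bench under the middle of the working station. A 30 mm wide tie bar, underside 84 mm and top 92 mm above the bench, joins the tops of the two brackets, so cassettes cannot be loaded there. (The thin band of tape that curls over the bench nearby is limp and of no account.)
- tape: bystander: roll of clear tape lying flat, 90 mm across, 48 mm high; origin at its underside
- tie_spool: bystander: spool of twist tie, 61 mm across, 40 mm high; origin at its underside
- cup: bystander: sample cup with lid, 64 mm across, 58 mm high; origin at its underside
Not all that is in view belongs to the job. What is shaped like the part that bears cassette_b_mid but orange is not meant.

How it is judged:
By the outcome, as a careful person would: the job done as asked, in the order asked, and still so for the second after the job is handed in, with the robot touching nothing.
Of cassette_a, cassette_b, cassette_c, cassette_d only 2 to 4 are there at a start; the rules pass over those that are not, and their reading is None.
At some moment in a run one of cassette_a, cassette_b, cassette_c, cassette_d may be knocked a few centimetres aside while the robot is not near it.
Once in a run the grip may slacken for a moment while it holds something.
It also fails if it takes over 210 s, if anything falls off the work surface, if the arm or the gripper's body presses on something with over 40 N, if the wrist force passes 120 N, or if a joint passes its speed limit or range.

## Robot

A 6-joint arm with a two-finger parallel gripper is mounted at the origin on a cart in front of the work surface, level with it; the furniture and walls round the work are solid. World frame = base frame: x ahead of the robot, y to its left, z up, the work surface at z = 0. Lengths are in mm, angles in rad, forces in N, time in s.
With the tool pointing down it reaches from about 250 to 800 mm from the base axis. Payload 3.9 kg.
Tool frame: the origin (TCP) lies on the centre line of the jaws, within the pads' length; the fingertips stand 8 mm ahead of it and the grasp point (between the pads) lies 11 mm behind it; y points along the fingers, z is the direction in which the jaws open and shut, and the axes are right-handed (so a half turn about y gives the same grasp; the last joint's range is limited). The gripper opens to 85 mm and grips with 20 to 120 N. Pads are 22 mm wide; open, the fingers measure 114 mm over their backs; the gripper's body (76 mm by 85 mm) begins 54 mm behind the grasp point. The pads swing forward as they close: fully open they stand 13 mm farther back than shut.
Start: joints at [1.314, 0.26, -0.138, 1.173, 0, 1.571], TCP at [133.339, 507.776, 239.304] pointing down, gripper open.
Joint ranges: [-2.78, 2.78], [-0.83, 1.72], [-1.28, 1.37], [-1.9, 2.12], [-1.57, 1.48], [-3.14, 3.14]. Speed limits (rad/s): [2.57, 2.57, 3.14, 3.14, 3.14, 3.14].

## Interface

Orientations are given as a unit quaternion [x, y, z, w].
In Python, from rig import * gives the robot as it stands.
- The arm moves only by the tool jog_arm, never from a script. Its argument "commands" is a list of rows, each an object with "translation": the shift along the tool's x, y, z in units of 30 mm (1.0 is 30 mm), a list of three; "turn": the turn about the tool's y in degrees; "fingers": the opening, from 0 (shut) to 1 (fully open). In form: [{"translation": [dx, dy, dz], "turn": turn, "fingers": fingers}, ...]. A call has 1 to 12 rows; each row is the pose to reach, as a shift and turn from the pose commanded when the call began, along the tool's axes at that moment; what a row does not reach only later rows make up. A row lasts 1/8 s, in which the tool goes at most 62.5 mm and 10.7 degrees, less where a joint would pass 70% of its speed; a pose out of reach is approached as far as the arm can. A call with a gripper value outside its range is refused whole. The fingers move at their own pace and stop on an object; "grip_force" is the grip in N (left out, the last holds). Time passes only in rows, so rows that repeat a pose let the fingers close. It gives the time, the measured TCP pose, the force and the opening at its end, in the units of the state.
- sense(): the state, without advancing time (a new reading comes with each control period).
- get_image(name): name is "scene" or "top"; returns the picture (480x640x3 uint8, blue, green, red); there is no depth.
- calibration(name): a dict with "K" (3x3 intrinsics, pixels), "D" ([k1, k2, p1, p2, k3] as OpenCV has them; the pictures are not rectified), "R" (3x3) and "t" (3): a world point X has camera coordinates R X + t. Camera axes: x right, y down, z forward; pixel columns grow to the right and rows downward; lengths in mm; the calibration is good to about 2 mm. A picture is of the moment at which its call begins. calibration takes no time and is no camera call.
- hand_in(): hands the job in, once; it reports no verdict.
The state is a dict: "clock": time; "q": joint angles; "dq": joint speeds; "joint_torque": joint torques, N m; "ee_pos": TCP position; "orientation": TCP orientation; "contact_force": force on the tool from outside, world axes, zero at the start; "torque": the same for the moment, N m; "width": finger opening in mm.
Only numpy, scipy, OpenCV 4.12 (cv2) and the standard library are available. Lean on these libraries where they do the work, as an engineer would, in place of code of your own. Each camera call takes 0.05 s, during which the arm holds its last target.

## Working session

There is one attempt and no reset: what is moved stays moved. The work goes in short steps, Python scripts to look and compute and a tool call to move; the robot and the scene stay as the last step left them, time stands still between calls to the robot, and variables do not carry over. Pictures are saved under pics/ and viewed, and the job is handed in when it is done.

Besides the shell and the picture viewer there is one more tool, called after ">>>" as name(argument=value, ...) on one line, values as JSON. jog_arm: Moves the arm, as the interface text tells. Its arguments: {"type":"object","properties":{"commands":{"type":"array"},"grip_force":{"type":"number"}},"required":["commands"]}

```bash
ls; mkdir -p pics; python3 - <<'E'
from rig import *
import cv2,json
s=sense();print(s)
for n in("scene","top"):
    cv2.imwrite(f"pics/{n}0.png",get_image(n));c=calibration(n);print(n,c)
E
```

```text
pics
{'clock': 0.0, 'q': array([ 1.31401373e+00,  2.60637976e-01, -1.39372244e-01,  1.17271393e+00,
        1.01222814e-05,  1.57078998e+00]), 'dq': array([ 0.00088334, -0.00079322, -0.00044206,  0.00041556,  0.00014094,
        0.00057943]), 'joint_torque': array([ 4.07613970e-04, -4.05680931e+01,  2.53919506e+01,  1.86367024e-02,
        1.33534481e-04,  7.59127801e-06]), 'ee_pos': array([133.16017823, 507.13594582, 238.4878407 ]), 'orientation': array([ 0.70196218, -0.0906257 ,  0.09044405, -0.70061113]), 'contact_force': array([-0.36758573, -0.15426645,  0.1632027 ]), 'torque': array([-0.0451415 ,  0.01302928, -0.00017342]), 'width': 85.51579725066408}
scene {'K': array([[575.8334442 ,   0.        , 322.18440148],
       [  0.        , 575.8334442 , 233.11250611],
       [  0.        ,   0.        ,   1.        ]]), 'D': array([-0.1157529,  0.       ,  0.       ,  0.       ,  0.       ]), 'R': array([[ 0.89842324, -0.43886593, -0.01524388],
       [-0.24495028, -0.47203366, -0.84686692],
       [ 0.36446542,  0.76457892, -0.53158634]]), 't': array([-493.83209557,  222.09129525, 1032.23721557])}
top {'K': array([[456.8874512 ,   0.        , 321.16357652],
       [  0.        , 456.8874512 , 244.08353444],
       [  0.        ,   0.        ,   1.        ]]), 'D': array([-0.07852293,  0.        ,  0.        ,  0.        ,  0.        ]), 'R': array([[ 0.05899965, -0.99825276, -0.00323488],
       [-0.97774585, -0.05713348, -0.20186337],
       [ 0.20132584,  0.01507276, -0.97940835]]), 't': array([ -15.53485344,  567.89677592, 1088.28554862])}
```

View pics/scene0.png

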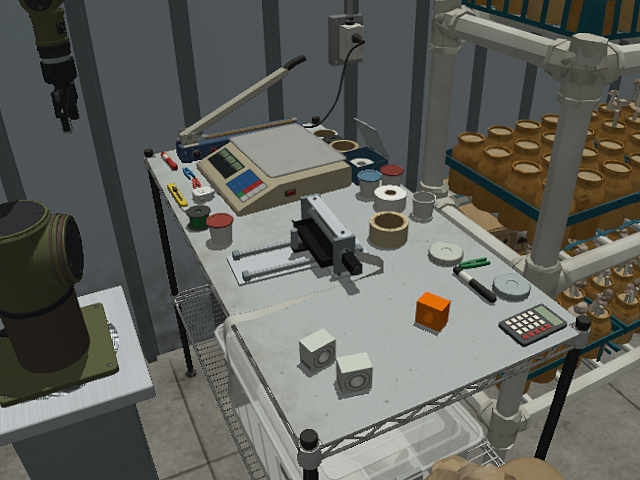

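View pics/top0.png

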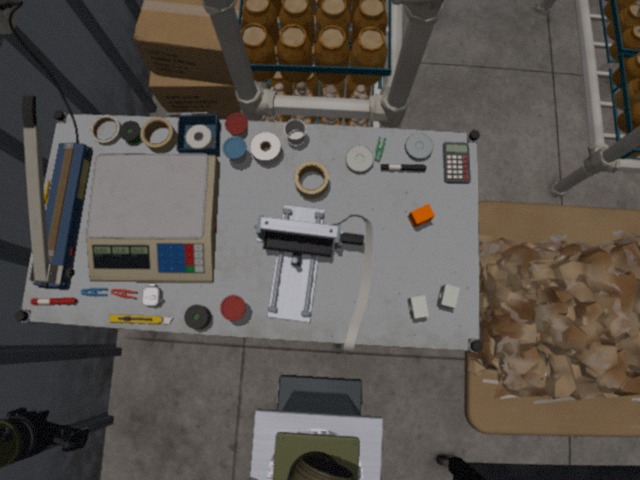

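```bash
cat > h.py <<'E'
import numpy as np,cv2
from rig import *
def ray(n,uv):
    c=calibration(n);p=cv2.undistortPoints(np.array(uv,float).reshape(-1,1,2),c['K'],c['D']).reshape(-1,2)
    R=np.array(c['R']);o=-R.T@np.array(c['t']);d=np.c_[p,np.ones(len(p))]@R
    return o,d
def plane(n,uv,z):
    o,d=ray(n,uv);s=(z-o[2])/d[:,2];return o+s[:,None]*d
def tri(uv1,uv2):
    o1,d1=ray('scene',uv1);o2,d2=ray('top',uv2);out=[]
    for a,b in zip(d1,d2):
        A=np.c_[a,-b];s=np.linalg.lstsq(A,o2-o1,rcond=None)[0];P=o1+s[0]*a;Q=o2+s[1]*b;out.append(np.r_[(P+Q)/2,np.linalg.norm(P-Q)])
    return np.array(out)
def proj(n,X):
    c=calibration(n);r,_=cv2.Rodrigues(np.array(c['R']));return cv2.projectPoints(np.array(X,float).reshape(-1,1,3),r,np.array(c['t']),c['K'],c['D'])[0].reshape(-1,2)
def crop(n,u0,v0,w,h,k,name,img=None):
    im=get_image(n) if img is None else img
    cv2.imwrite(f"pics/{name}.png",cv2.resize(im[v0:v0+h,u0:u0+w],None,fx=k,fy=k,interpolation=cv2.INTER_CUBIC))
E
python3 - <<'E'
from h import *
a=cv2.imread('pics/scene0.png');b=cv2.imread('pics/top0.png')
crop('',220,180,180,110,4.4,'c1',a);crop('',250,195,130,130,4.6,'c2',b)
crop('',280,310,120,100,5,'c3',a);crop('',390,260,100,75,6,'c4',b)
E
```

```text
(no output)
```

View pics/c1.png

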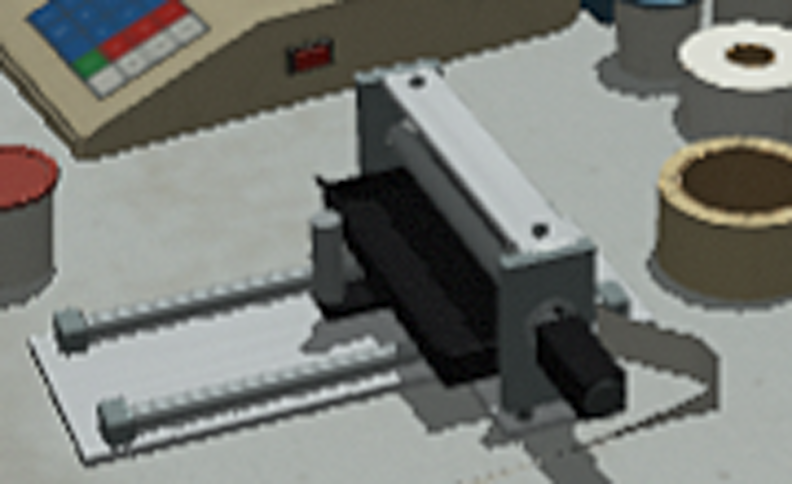

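View pics/c2.png

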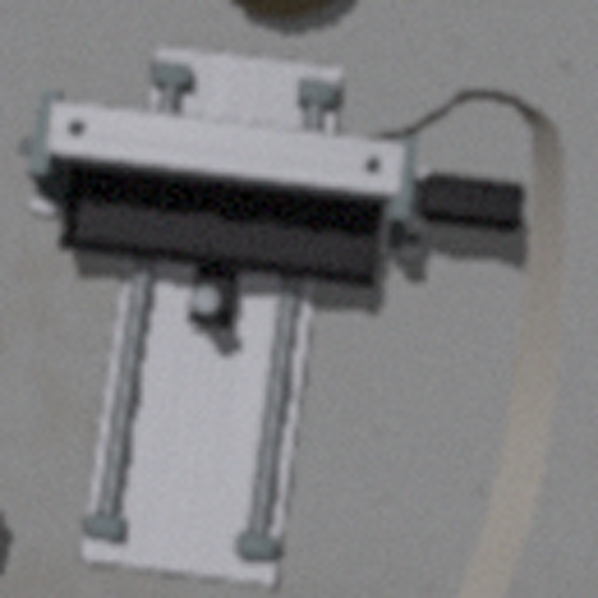

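View pics/c3.png

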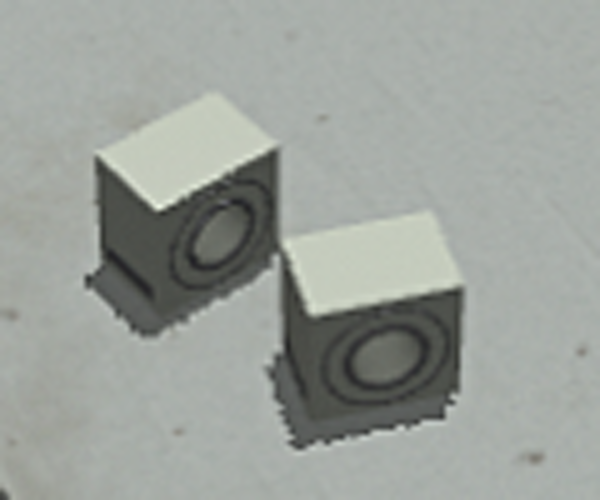

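View pics/c4.png

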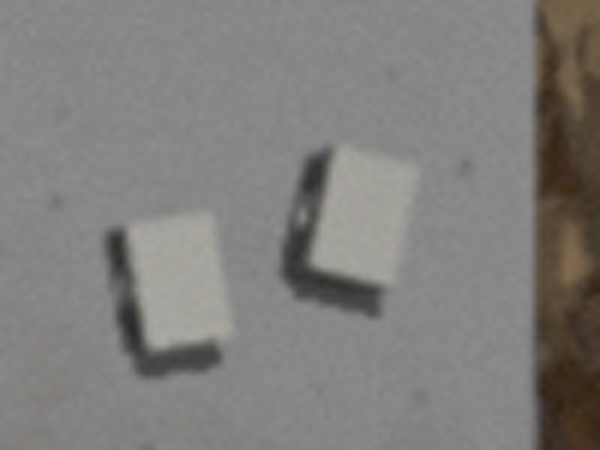

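```bash
python3 - <<'E'
from h import *
a=cv2.imread('pics/scene0.png');b=cv2.imread('pics/top0.png')
crop('',150,150,120,110,5,'c5',a)
g=b.min(2)
print(b[232,300],b[229,340],b[307,418],b[240,350])
for name,roi,th,z in (('tie',(262,212,345,242),150,92),('cass1',(405,290,432,325),150,52),('cass2',(436,280,465,312),150,52)):
    u0,v0,u1,v1=roi
    m=(g[v0:v1,u0:u1]>th).astype(np.uint8)
    cs=cv2.findContours(m,0,1)[0];c=max(cs,key=cv2.contourArea)
    r=cv2.minAreaRect(c+np.array([u0,v0]));bx=cv2.boxPoints(r)
    P=plane('top',bx,z);e=np.roll(P,-1,0)-P
    print(name,r,cv2.contourArea(c),'\n',P.round(1),P.mean(0).round(1),np.linalg.norm(e,axis=1).round(1),np.degrees(np.arctan2(e[:,1],e[:,0])).round(1))
E
```

```text
[154 146 148] [128 127 122] [159 165 167] [44 44 41]
tie ((299.67034912109375, 221.08045959472656), (75.5380630493164, 21.44614028930664), 6.842772960662842) 934.0 
 [[594.4 167.5  92. ]
 [648.9 165.9  92. ]
 [636.6 -20.9  92. ]
 [582.5 -17.5  92. ]] [615.6  73.8  92. ] [ 54.6 187.3  54.2 185.4] [ -1.7 -93.8 176.3  86.3]
cass1 ((419.9245300292969, 306.0721435546875), (20.274953842163086, 13.149755477905273), 79.99201965332031) 233.5 
 [[ 448.2 -213.3   52. ]
 [ 455.6 -245.4   52. ]
 [ 407.  -255.    52. ]
 [ 399.7 -223.2   52. ]] [ 427.7 -234.2   52. ] [32.9 49.6 32.7 49.5] [ -77.  -168.8  102.9   11.4]
cass2 ((450.5000305175781, 295.5), (12.94366455078125, 19.61161231994629), 11.309932708740234) 207.0 
 [[ 436.  -289.5   52. ]
 [ 484.3 -298.7   52. ]
 [ 479.7 -330.7   52. ]
 [ 431.4 -321.3   52. ]] [ 457.9 -310.1   52. ] [49.2 32.3 49.2 32.1] [-10.8 -98.2 168.9  81.8]
```

View pics/c5.png

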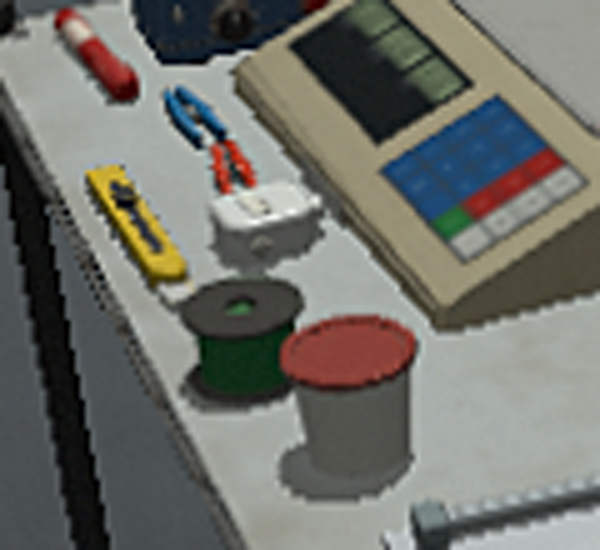

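```bash
python3 - <<'E'
from h import *
def T(p):return [(250+(x+.5)/4.6-.5,195+(y+.5)/4.6-.5) for x,y in p]
def S(p):return [(220+(x+.5)/4.4-.5,180+(y+.5)/4.4-.5) for x,y in p]
P=plane('top',T([(50,100),(415,142),(412,195),(48,155),(76,127),(374,164)]),92);print(P.round(1))
d=P[4]-P[5];print(np.linalg.norm(d),np.degrees(np.arctan2(d[1],d[0]))-90,(P[4]+P[5])/2)
print('scene',plane('scene',S([(417,80),(540,230)]),92).round(1))
print('tri',tri(S([(417,80),(540,230)]),T([(76,127),(374,164)])).round(1))
# post top, handle top corners
print('post top',tri(S([(326,218)]),T([(207,298)])).round(1))
print('handle top at z=63', plane('top',T([(425,177),(522,185),(520,228),(420,218)]),63).round(1))
# base plate front corners z~?
print('plate',plane('top',T([(83,560),(275,582),(155,48),(343,70)]),2).round(1))
print(plane('scene',S([(85,462),(30,340)]),2).round(1))
E
```

```text
[[621.9 171.   92. ]
 [610.  -25.7  92. ]
 [581.  -25.5  92. ]
 [591.5 169.4  92. ]
 [607.8 155.7  92. ]
 [596.7  -4.5  92. ]]
160.61272475431988 -3.9514892395976204 [602.23041278  75.61539171  92.        ]
scene [[6.101e+02 1.616e+02 9.200e+01]
 [5.983e+02 4.000e-01 9.200e+01]]
tri [[ 6.070e+02  1.551e+02  9.590e+01  3.000e-01]
 [ 5.958e+02 -4.500e+00  9.540e+01  2.000e-01]]
post top [[5.218e+02 8.030e+01 7.670e+01 2.000e-01]]
handle top at z=63 [[598.  -32.8  63. ]
 [596.6 -85.9  63. ]
 [572.6 -85.7  63. ]
 [575.  -31.2  63. ]]
plate [[382.9 144.2   2. ]
 [377.2  36.8   2. ]
 [680.2 126.4   2. ]
 [673.2  16.2   2. ]]
[[376.7  43.    2. ]
 [385.4 153.8   2. ]]
```

```bash
python3 - <<'E'
from h import *
a=cv2.imread('pics/scene0.png');b=cv2.imread('pics/top0.png')
crop('',320,220,60,60,10,'d1',a);crop('',320,220,60,40,10,'d2',b)
s=sense()
from scipy.spatial.transform import Rotation as Ro
print(Ro.from_quat(s['orientation']).as_matrix().round(3))
m=(b[:,:,2]>200)&(b[:,:,0]<80);
v,u=np.nonzero(m[190:240,400:450]);print('orange',plane('top',[(400+u.mean(),190+v.mean())],52))
E
```

```text
[[ 0.967 -0.     0.254]
 [-0.254 -0.002  0.967]
 [ 0.    -1.    -0.002]]
orange [[nan nan nan]]<stdin>:8: RuntimeWarning: Mean of empty slice.
  ret = ret.dtype.type(ret / rcount)
```

View pics/d1.png

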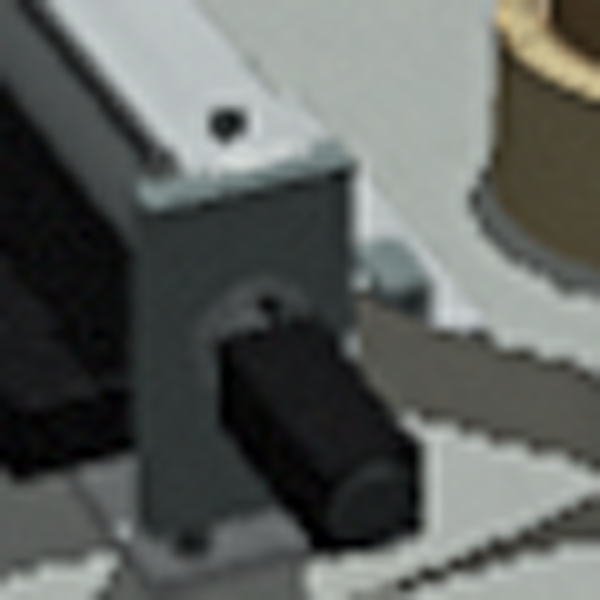

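View pics/d2.png

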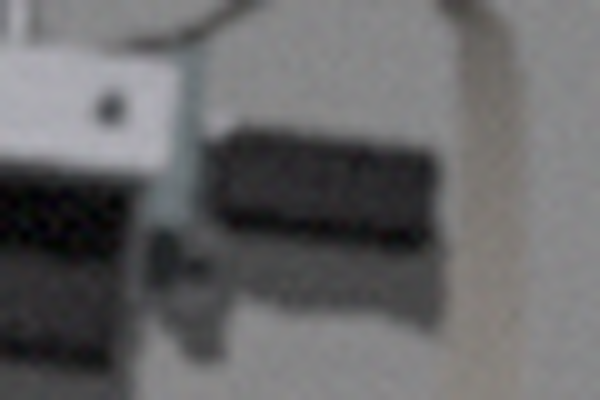

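```bash
python3 - <<'E'
from h import *
def T(p):return [(320+(x+.5)/10-.5,220+(y+.5)/10-.5) for x,y in p]
sc=T([(352,165),(143,207)]);tp=T([(205,45),(190,222)])
print('bracket top outer B,F', tri(sc,tp).round(1),plane('top',tp,92).round(1),plane('scene',sc,92).round(1))
# handle top near corners: outer-back, outer-front, inner-front
sc=T([(422,445),(325,462),(222,345)]);tp=T([(435,155),(428,245),(215,222)])
print('handle', tri(sc,tp).round(1),plane('top',tp,62).round(1),plane('scene',sc,62).round(1))
print('hole', plane('scene',T([(262,345)]),54))
# cassettes from both views at z=52
sc=[(280+(x+.5)/5-.5,310+(y+.5)/5-.5) for x,y in [(97,155),(215,95),(278,147),(158,210), (280,242),(432,212),(463,287),(315,317)]]
P=plane('scene',sc,52)
for i in(0,4):
    q=P[i:i+4];print(q.mean(0).round(1));e=q[1]-q[0];print(np.degrees(np.arctan2(e[1],e[0])));e=q[2]-q[3];print(np.degrees(np.arctan2(e[1],e[0])))
tp=[(390+(x+.5)/6-.5,260+(y+.5)/6-.5) for x,y in [(143,350),(126,220),(212,211),(232,335),(310,265),(338,147),(417,165),(390,287)]]
P=plane('top',tp,52)
for i in(0,4):
    q=P[i:i+4];print(q.mean(0).round(1));e=q[1]-q[0];print(np.degrees(np.arctan2(e[1],e[0])));e=q[2]-q[3];print(np.degrees(np.arctan2(e[1],e[0])))
print('tape',plane('top',[(421,215)],52))
E
```

```text
bracket top outer B,F [[ 6.135e+02 -2.600e+01  9.220e+01  3.000e-01]
 [ 5.672e+02 -2.420e+01  9.490e+01  2.500e+00]] [[613.7 -26.   92. ]
 [569.1 -24.6  92. ]] [[613.4 -25.7  92. ]
 [567.9 -20.1  92. ]]
handle [[596.2 -85.9  64.5   1.1]
 [573.5 -85.2  67.    3. ]
 [577.8 -32.2  61.6   3.8]] [[596.2 -85.9  62. ]
 [573.1 -85.1  62. ]
 [575.8 -31.6  62. ]] [[598.6 -82.8  62. ]
 [578.5 -79.1  62. ]
 [579.5 -32.8  62. ]]
hole [[592.42368417 -26.22589874  54.        ]]
[ 427.4 -232.1   52. ]
10.643595127223465
10.55207878483507
[ 458.1 -308.4   52. ]
-11.568661501731315
-11.652545465841648
[ 427.5 -232.7   52. ]
8.87338383926197
10.292581147558321
[ 457.6 -309.3   52. ]
-12.774825640486428
-12.233557466145285
tape [[ 659.98267729 -233.16509411   52.        ]]
```

```bash
cat >> h.py <<'E'
from scipy.spatial.transform import Rotation as Ro
def goto(x,y,z,yaw,flip=False):
    s=sense();R=Ro.from_quat(s['orientation']).as_matrix();p=s['ee_pos']
    h=np.degrees(np.arctan2(R[1,2],R[0,2]))
    t=R.T@(np.array([x,y,z])-p)/30
    dy=(yaw-h+90)%180-90
    print('pos',p.round(1),'head',round(h,1),'-> tr',t.round(3),'turn',round(-dy,1),'w',round(s['width'],1),'t',round(s['clock'],1),'F',s['contact_force'].round(1),'q6',round(s['q'][5],2), 'down',R[:,1].round(3))
E
python3 - <<'E'
from h import *
goto(586.5,-60,150,-4)
E
```

```text
pos [133.2 507.2 238.5] head 75.3 -> tr [ 19.416   2.978 -14.443] turn 79.3 w 85.6 t 0.1 F [-0.5 -0.3 -0.4] q6 1.57 down [-0.    -0.002 -1.   ]
```

>>> jog_arm(commands=[{"translation": [19.4, 1, -14.4], "turn": 79.3, "fingers": 0.7}, {"translation": [19.4, 1, -14.4], "turn": 79.3, "fingers": 0.7}, {"translation": [19.4, 1, -14.4], "turn": 79.3, "fingers": 0.7}, {"translation": [19.4, 1, -14.4], "turn": 79.3, "fingers": 0.7}, {"translation": [19.4, 1, -14.4], "turn": 79.3, "fingers": 0.7}, {"translation": [19.4, 1, -14.4], "turn": 79.3, "fingers": 0.7}, {"translation": [19.4, 1, -14.4], "turn": 79.3, "fingers": 0.7}, {"translation": [19.4, 1, -14.4], "turn": 79.3, "fingers": 0.7}, {"translation": [19.4, 1, -14.4], "turn": 79.3, "fingers": 0.7}, {"translation": [19.4, 1, -14.4], "turn": 79.3, "fingers": 0.7}, {"translation": [19.4, 1, -14.4], "turn": 79.3, "fingers": 0.7}, {"translation": [19.4, 1, -14.4], "turn": 79.3, "fingers": 0.7}])

```text
clock: 1.6
ee_pos: [587.8, -60.5, 208.4]
orientation: [-0.482, 0.518, -0.518, 0.481]
contact_force: [0.4, 0.2, 0.9]
width: 59.5
```

```bash
python3 - <<'E'
from h import *
goto(586.5,-60,100,-4)
E
```

```text
pos [587.8 -60.5 208.4] head -4.1 -> tr [-0.015  3.612 -0.042] turn -0.1 w 59.5 t 1.6 F [0.4 0.2 0.9] q6 1.54 down [-0.001 -0.    -1.   ]
```

>>> jog_arm(commands=[{"translation": [0, 1.7, -0.04], "turn": 0, "fingers": 0.7}, {"translation": [0, 3.4, -0.04], "turn": 0, "fingers": 0.7}, {"translation": [0, 4.3, -0.04], "turn": 0, "fingers": 0.7}, {"translation": [0, 4.9, -0.04], "turn": 0, "fingers": 0.7}, {"translation": [0, 5.28, -0.04], "turn": 0, "fingers": 0.7}, {"translation": [0, 5.28, -0.04], "turn": 0, "fingers": 0.7}])

```text
clock: 2.35
ee_pos: [584.6, -57.7, 50.1]
orientation: [-0.483, 0.518, -0.517, 0.482]
contact_force: [-0.0, 0.7, -0.0]
width: 60.0
```

```bash
python3 - <<'E'
from h import *
goto(586.5,-60,50,-4)
crop('scene',300,180,110,110,5.4,'e1');crop('top',280,190,100,70,6,'e2')
E
```

```text
pos [584.6 -57.7  50.1] head -4.0 -> tr [0.072 0.002 0.07 ] turn -0.0 w 60.0 t 2.4 F [-0.   0.7 -0. ] q6 1.54 down [-0.002  0.    -1.   ]
```

View pics/e1.png

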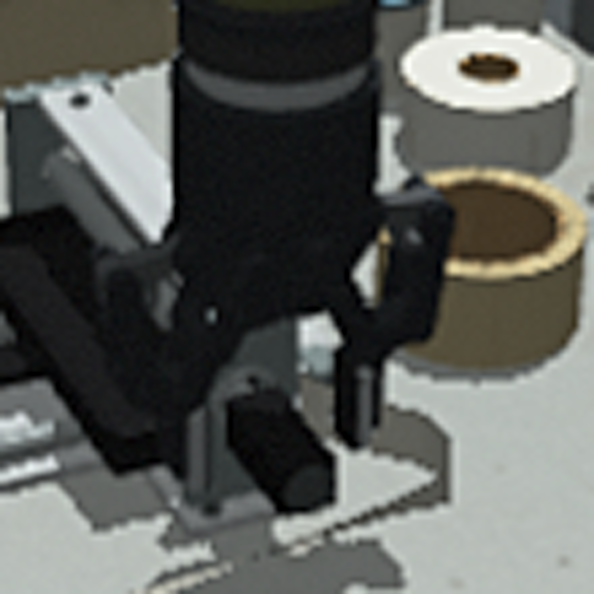

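>>> jog_arm(commands=[{"translation": [0.15, 0, 0.05], "turn": 0, "fingers": 0.7}, {"translation": [0.15, 0, 0.05], "turn": 0, "fingers": 0.4}, {"translation": [0.15, 0, 0.05], "turn": 0, "fingers": 0.1}, {"translation": [0.15, 0, 0.05], "turn": 0, "fingers": 0.1}, {"translation": [0.15, 0, 0.05], "turn": 0, "fingers": 0.1}, {"translation": [0.15, 0, 0.05], "turn": 0, "fingers": 0.1}, {"translation": [0.15, 0, 0.05], "turn": 0, "fingers": 0.1}, {"translation": [0.15, 0, 0.05], "turn": 0, "fingers": 0.1}], grip_force=40)

```text
clock: 3.45
ee_pos: [586.9, -62.5, 51.3]
orientation: [0.482, -0.517, 0.517, -0.482]
contact_force: [0.2, -0.4, 5.1]
width: 23.4
```

```bash
python3 - <<'E'
from h import *
goto(586.5,-60,50,-4)
crop('scene',300,180,110,110,5.4,'e3')
E
```

```text
pos [586.9 -62.5  51.3] head -4.0 -> tr [-0.082  0.043 -0.019] turn -0.0 w 23.4 t 3.5 F [ 0.2 -0.4  5.1] q6 1.53 down [ 0.001 -0.    -1.   ]
```

View pics/e3.png

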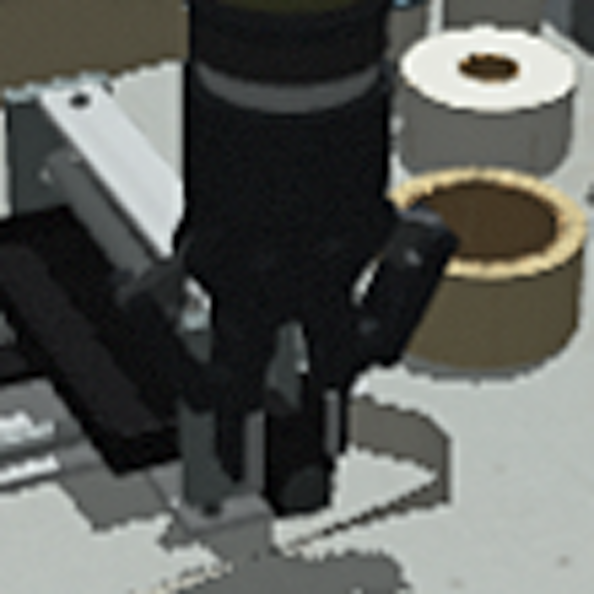

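>>> jog_arm(commands=[{"translation": [0, -0.05, 0], "turn": 0, "fingers": 0.1}, {"translation": [0.4, -0.05, 0], "turn": 0, "fingers": 0.1}, {"translation": [0.8, -0.05, 0], "turn": 0, "fingers": 0.1}, {"translation": [1.2, -0.05, 0], "turn": 0, "fingers": 0.1}, {"translation": [1.6, -0.05, 0], "turn": 0, "fingers": 0.1}, {"translation": [2, -0.05, 0], "turn": 0, "fingers": 0.1}, {"translation": [2, -0.05, 0], "turn": 0, "fingers": 0.1}])

```text
clock: 4.38
ee_pos: [582.0, -123.4, 52.2]
orientation: [-0.482, 0.518, -0.518, 0.482]
contact_force: [-0.2, 0.4, -1.7]
width: 23.0
```

```bash
python3 - <<'E'
from h import *
goto(586.9-16.7,-62.5-239.4,51.3,-4)
crop('scene',290,180,130,110,5.4,'e4')
E
```

```text
pos [ 582.  -123.4   52.2] head -4.1 -> tr [5.963 0.032 0.035] turn -0.1 w 23.0 t 4.4 F [-0.2  0.4 -1.7] q6 1.43 down [-0. -0. -1.]
```

View pics/e4.png

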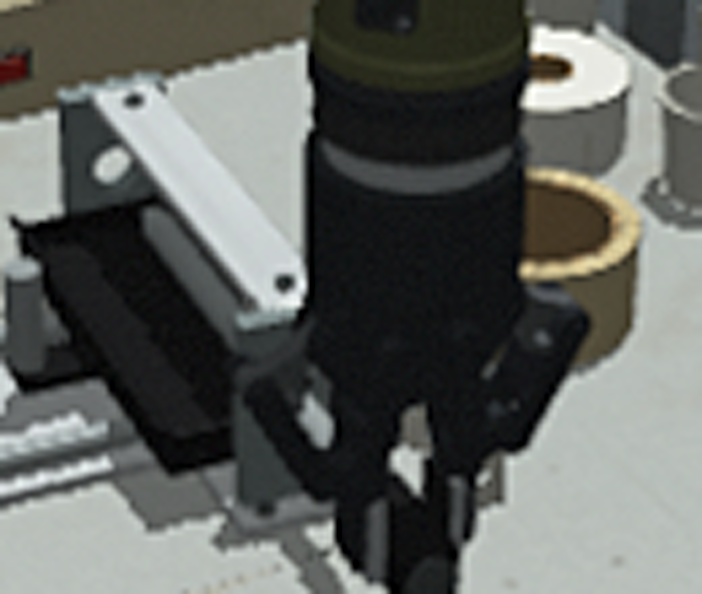

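>>> jog_arm(commands=[{"translation": [0.5, 0, 0.0], "turn": 0, "fingers": 0.1}, {"translation": [1.2, 0, 0.01], "turn": 0, "fingers": 0.1}, {"translation": [1.9, 0, 0.01], "turn": 0, "fingers": 0.1}, {"translation": [2.6, 0, 0.02], "turn": 0, "fingers": 0.1}, {"translation": [3.3, 0, 0.02], "turn": 0, "fingers": 0.1}, {"translation": [4, 0, 0.03], "turn": 0, "fingers": 0.1}, {"translation": [4.7, 0, 0.03], "turn": 0, "fingers": 0.1}, {"translation": [5.4, 0, 0.03], "turn": 0, "fingers": 0.1}, {"translation": [6, 0, 0.03], "turn": 0, "fingers": 0.1}, {"translation": [6.4, 0, 0.03], "turn": 0, "fingers": 0.1}, {"translation": [6.4, 0, 0.03], "turn": 0, "fingers": 0.1}])

```text
clock: 5.8
ee_pos: [569.8, -314.6, 52.3]
orientation: [0.482, -0.517, 0.517, -0.482]
contact_force: [-0.2, -0.7, -2.4]
width: 23.1
```

```bash
python3 - <<'E'
from h import *
goto(555,-315,12,-4)
crop('scene',260,180,210,160,3.8,'e5');crop('top',250,190,220,130,3.6,'e6')
E
```

```text
pos [ 569.8 -314.6   52.3] head -4.1 -> tr [ 0.047  1.344 -0.49 ] turn -0.1 w 23.1 t 5.8 F [-0.2 -0.7 -2.4] q6 1.14 down [ 0.  0. -1.]
```

View pics/e5.png

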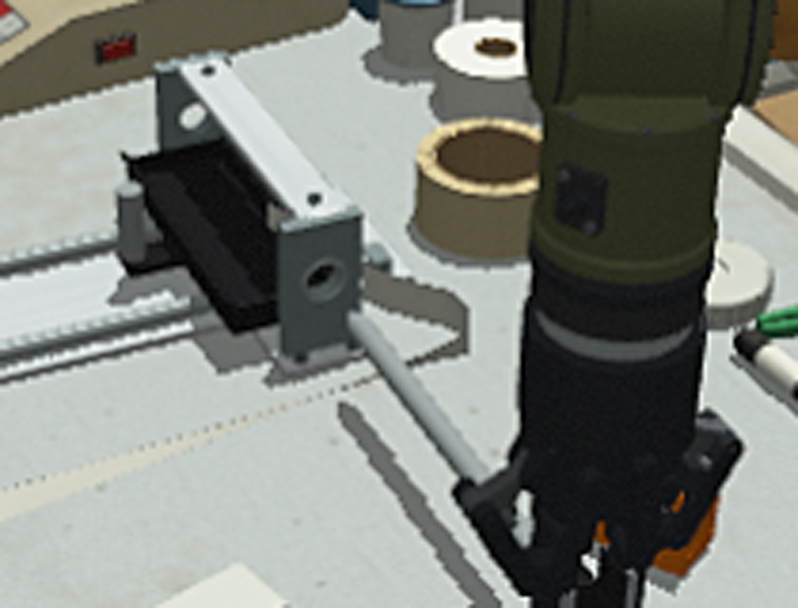

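View pics/e6.png

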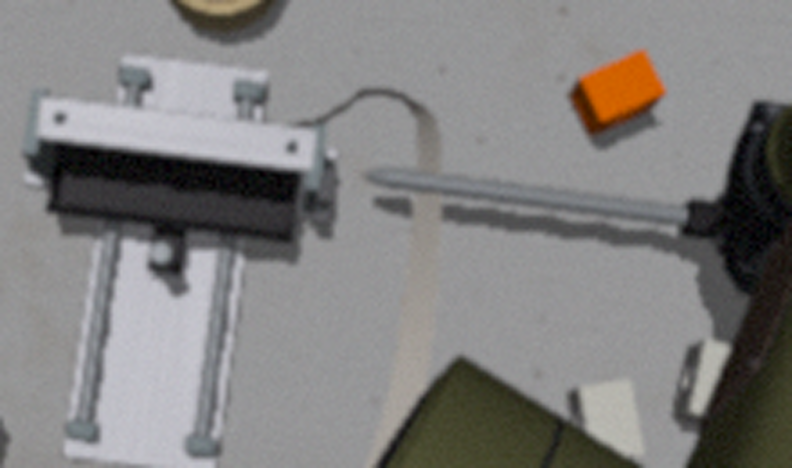

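>>> jog_arm(commands=[{"translation": [0, 0, -0.6], "turn": 0, "fingers": 0.1}, {"translation": [0, 0.5, -0.6], "turn": 0, "fingers": 0.1}, {"translation": [0, 0.9, -0.6], "turn": 0, "fingers": 0.1}, {"translation": [0, 1.15, -0.6], "turn": 0, "fingers": 0.1}, {"translation": [0, 1.2, -0.6], "turn": 0, "fingers": 0.1}, {"translation": [0, 1.23, -0.6], "turn": 0, "fingers": 0.1}, {"translation": [0, 1.23, -0.6], "turn": 0, "fingers": 0.1}])

```text
clock: 6.78
ee_pos: [552.2, -312.8, 15.8]
orientation: [0.482, -0.517, 0.517, -0.482]
contact_force: [0.4, -0.3, -1.3]
width: 23.3
```

```bash
python3 - <<'E'
from h import *
goto(552,-315,12,-4)
im=get_image('scene');crop('',290,220,180,150,4.4,'e7',im)
E
```

```text
pos [ 552.2 -312.8   15.8] head -4.0 -> tr [ 0.075  0.126 -0.001] turn -0.0 w 23.3 t 6.8 F [ 0.4 -0.3 -1.3] q6 1.13 down [ 0.001 -0.    -1.   ]
```

View pics/e7.png

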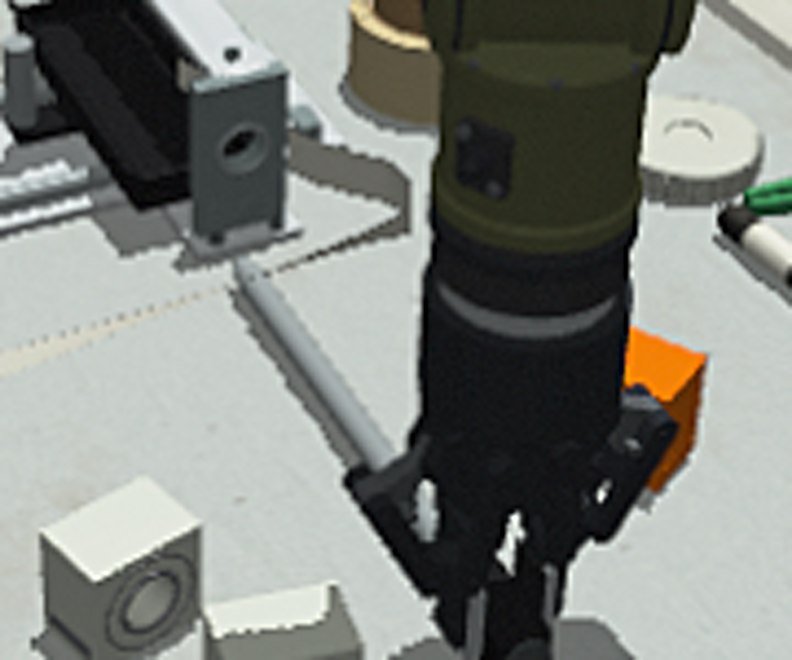

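>>> jog_arm(commands=[{"translation": [0, 0.03, 0], "turn": 0, "fingers": 0.1}, {"translation": [0, 0.06, 0], "turn": 0, "fingers": 0.1}, {"translation": [0, 0.06, 0], "turn": 0, "fingers": 0.1}])

```text
clock: 7.2
ee_pos: [551.7, -312.6, 13.7]
orientation: [-0.482, 0.517, -0.517, 0.482]
contact_force: [-0.2, -0.4, -2.4]
width: 22.9
```

>>> jog_arm(commands=[{"translation": [0, 0.03, 0], "turn": 0, "fingers": 0.1}, {"translation": [0, 0.06, 0], "turn": 0, "fingers": 0.1}, {"translation": [0, 0.06, 0], "turn": 0, "fingers": 0.1}])

```text
clock: 7.58
ee_pos: [551.9, -312.6, 12.8]
orientation: [0.482, -0.517, 0.517, -0.482]
contact_force: [-1.9, 1.1, 5.1]
width: 23.1
```

>>> jog_arm(commands=[{"translation": [0, 0, 0], "turn": 0, "fingers": 0.3}, {"translation": [0, 0, 0], "turn": 0, "fingers": 0.6}, {"translation": [0, 0, 0], "turn": 0, "fingers": 0.6}, {"translation": [0, -1, 0], "turn": 0, "fingers": 0.6}, {"translation": [0, -2.5, 0], "turn": 0, "fingers": 0.6}, {"translation": [0, -4.5, 0], "turn": 0, "fingers": 0.6}, {"translation": [0, -4.5, 0], "turn": 0, "fingers": 0.6}])

```text
clock: 8.45
ee_pos: [555.4, -314.6, 152.8]
orientation: [0.481, -0.513, 0.521, -0.483]
contact_force: [0.3, -0.3, -0.3]
width: 51.4
```

```bash
python3 - <<'E'
from h import *
goto(520,80,160,40)
im=get_image('scene');crop('',210,180,130,110,5.4,'f1',im);cv2.imwrite('pics/f2.png',im)
t=get_image('top');crop('',250,190,130,130,4.6,'f3',t);crop('',330,200,160,130,4.6,'f4',t)
E
```

```text
pos [ 555.4 -314.6  152.8] head -4.0 -> tr [-13.037  -0.326  -2.095] turn -44.0 w 51.4 t 8.4 F [ 0.3 -0.3 -0.3] q6 1.13 down [ 0.01  -0.006 -1.   ]
```

View pics/f1.png

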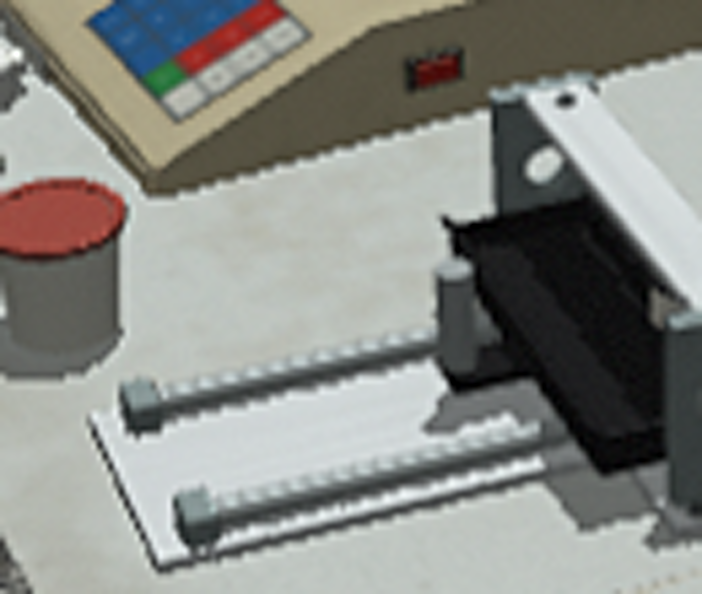

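View pics/f2.png

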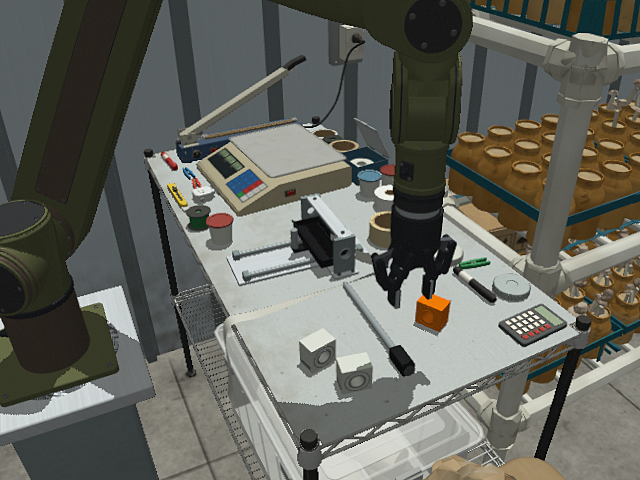

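View pics/f3.png

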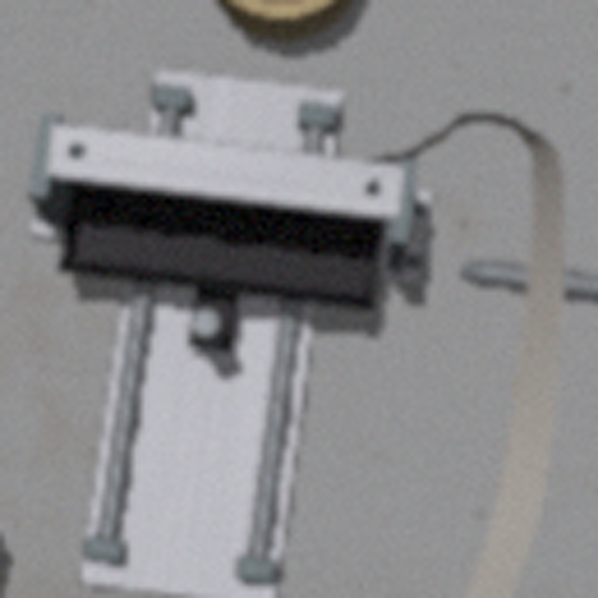

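View pics/f4.png

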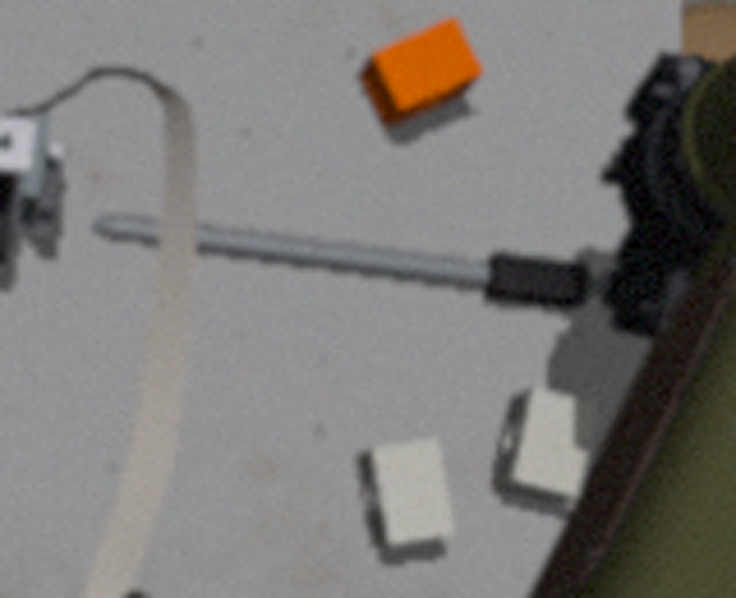

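```bash
python3 - <<'E'
from h import *
goto(521.5,81,150,85.5)
E
```

```text
pos [ 552.3 -312.8  147.6] head -4.0 -> tr [-13.023  -0.092  -1.942] turn -89.5 w 51.0 t 8.6 F [-0.   1.  -0.2] q6 1.13 down [ 0.002 -0.001 -1.   ]
```

>>> jog_arm(commands=[{"translation": [-13, -0.3, -1.94], "turn": -90, "fingers": 0.6}, {"translation": [-13, -0.3, -1.94], "turn": -90, "fingers": 0.6}, {"translation": [-13, -0.3, -1.94], "turn": -90, "fingers": 0.6}, {"translation": [-13, -0.3, -1.94], "turn": -90, "fingers": 0.6}, {"translation": [-13, -0.3, -1.94], "turn": -90, "fingers": 0.6}, {"translation": [-13, -0.3, -1.94], "turn": -90, "fingers": 0.6}, {"translation": [-13, -0.3, -1.94], "turn": -90, "fingers": 0.6}, {"translation": [-13, -0.3, -1.94], "turn": -90, "fingers": 0.6}, {"translation": [-13, -0.3, -1.94], "turn": -90, "fingers": 0.6}, {"translation": [-13, -0.3, -1.94], "turn": -90, "fingers": 0.6}, {"translation": [-13, -0.3, -1.94], "turn": -90, "fingers": 0.6}])

```text
clock: 9.93
ee_pos: [520.3, 80.4, 154.8]
orientation: [0.707, -0.026, 0.024, -0.707]
contact_force: [-0.2, -0.0, 1.3]
width: 51.4
```

```bash
python3 - <<'E'
from h import *
goto(521.5,81,80,86)
E
```

```text
pos [520.3  80.4 154.8] head 85.9 -> tr [0.043 2.494 0.026] turn -0.1 w 51.4 t 9.9 F [-0.2 -0.   1.3] q6 0.22 down [-0.002 -0.    -1.   ]
```

>>> jog_arm(commands=[{"translation": [0.04, 1, 0.02], "turn": 0, "fingers": 0.6}, {"translation": [0.04, 2, 0.02], "turn": 0, "fingers": 0.6}, {"translation": [0.04, 2.5, 0.02], "turn": 0, "fingers": 0.6}, {"translation": [0.04, 2.5, 0.02], "turn": 0, "fingers": 0.6}])

```text
clock: 10.42
ee_pos: [521.2, 80.8, 79.9]
orientation: [0.707, -0.026, 0.024, -0.706]
contact_force: [-0.1, 0.6, 1.6]
width: 51.0
```

```bash
python3 - <<'E'
from h import *
goto(521.5,81,50,86)
crop('scene',220,160,130,110,5.4,'g1');crop('top',250,190,130,130,4.6,'g2')
E
```

```text
pos [521.2  80.8  79.9] head 86.0 -> tr [0.012 0.995 0.009] turn -0.0 w 51.0 t 10.4 F [-0.1  0.6  1.6] q6 0.22 down [-0.003 -0.    -1.   ]
```

View pics/g1.png

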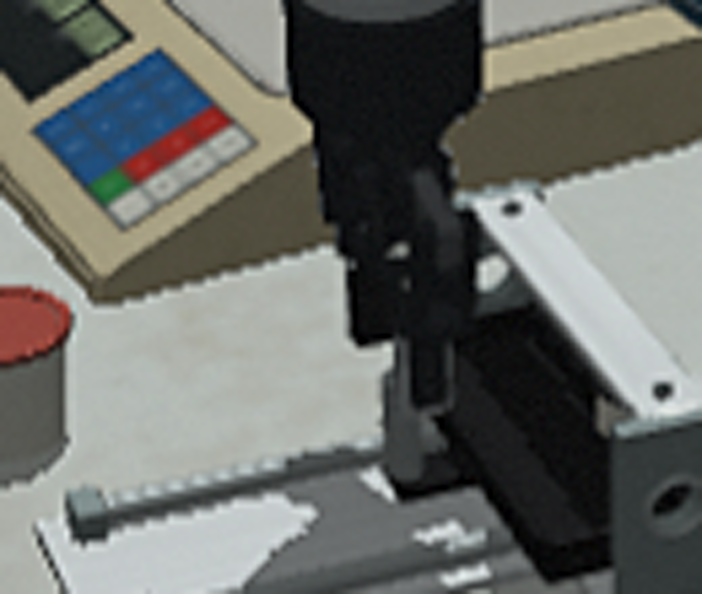

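>>> jog_arm(commands=[{"translation": [0, 0.4, 0], "turn": 0, "fingers": 0.6}, {"translation": [0, 0.8, 0], "turn": 0, "fingers": 0.6}, {"translation": [0, 1, 0], "turn": 0, "fingers": 0.6}, {"translation": [0, 1, 0], "turn": 0, "fingers": 0.6}, {"translation": [0, 1, 0], "turn": 0, "fingers": 0.3}, {"translation": [0, 1, 0], "turn": 0, "fingers": 0.05}, {"translation": [0, 1, 0], "turn": 0, "fingers": 0.05}, {"translation": [0, 1, 0], "turn": 0, "fingers": 0.05}, {"translation": [0, 1, 0], "turn": 0, "fingers": 0.05}, {"translation": [0, 1, 0], "turn": 0, "fingers": 0.05}], grip_force=60)

```text
clock: 11.78
ee_pos: [522.7, 81.7, 51.4]
orientation: [-0.706, 0.024, -0.025, 0.707]
contact_force: [-1.1, 5.0, 5.4]
width: 14.4
```

```bash
python3 - <<'E'
from h import *
goto(521.5,81,50,86)
crop('scene',220,160,130,110,5.4,'g3')
E
```

```text
pos [522.7  81.7  51.4] head 86.0 -> tr [-0.039  0.046 -0.027] turn 0.0 w 14.4 t 11.8 F [-1.1  5.   5.4] q6 0.22 down [ 0.001  0.001 -1.   ]
```

View pics/g3.png

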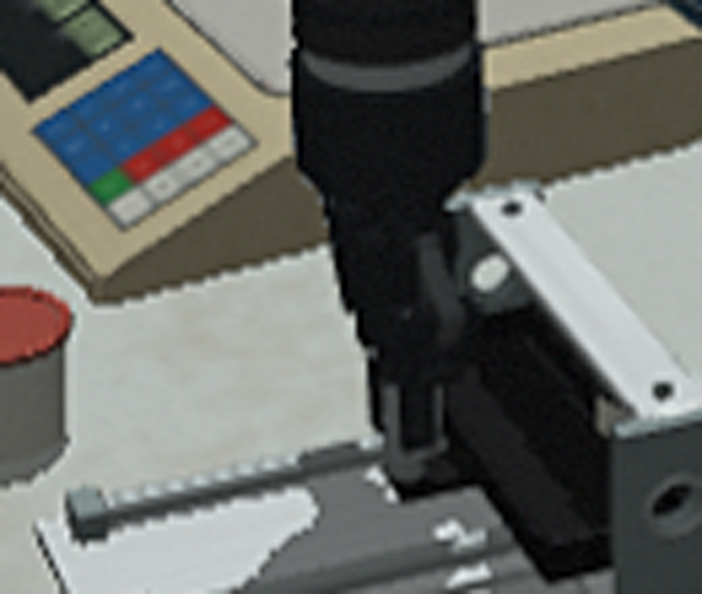

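>>> jog_arm(commands=[{"translation": [-0.3, 0, 0], "turn": 0, "fingers": 0.05}, {"translation": [-0.8, 0, 0], "turn": 0, "fingers": 0.05}, {"translation": [-1.3, 0, 0], "turn": 0, "fingers": 0.05}, {"translation": [-1.8, 0, 0], "turn": 0, "fingers": 0.05}, {"translation": [-2.3, 0, 0], "turn": 0, "fingers": 0.05}, {"translation": [-2.8, 0, 0], "turn": 0, "fingers": 0.05}, {"translation": [-3.3, 0, 0], "turn": 0, "fingers": 0.05}, {"translation": [-3.7, 0, 0], "turn": 0, "fingers": 0.05}, {"translation": [-3.9, 0, 0], "turn": 0, "fingers": 0.05}, {"translation": [-4, 0, 0], "turn": 0, "fingers": 0.05}, {"translation": [-4.05, 0, 0], "turn": 0, "fingers": 0.05}, {"translation": [-4.05, 0, 0], "turn": 0, "fingers": 0.05}])

```text
clock: 13.32
ee_pos: [418.9, 88.9, 52.1]
orientation: [0.708, -0.015, 0.037, -0.705]
contact_force: [36.3, -3.9, -41.8]
width: 14.3
```

```bash
python3 - <<'E'
from h import *
goto(522.7-120*.9976,81.7+120*.0698,50,86)
crop('scene',200,180,160,110,4.9,'g4')
E
```

```text
pos [418.9  88.9  52.1] head 85.8 -> tr [-0.534  0.052 -0.001] turn -0.2 w 14.3 t 13.3 F [ 36.3  -3.9 -41.8] q6 0.29 down [ 0.031 -0.004 -1.   ]
```

View pics/g4.png

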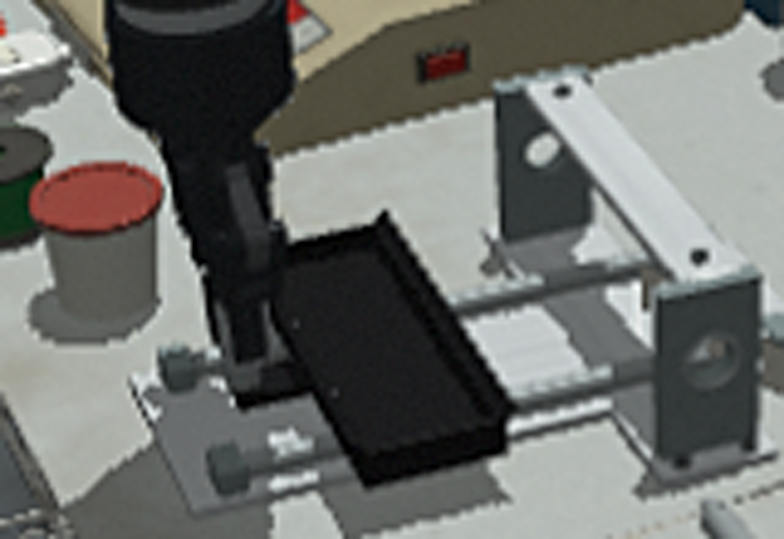

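>>> jog_arm(commands=[{"translation": [0.45, -0.02, 0], "turn": 0, "fingers": 0.05}, {"translation": [0.45, -0.02, 0], "turn": 0, "fingers": 0.05}, {"translation": [0.45, -0.02, 0], "turn": 0, "fingers": 0.05}])

```text
clock: 13.75
ee_pos: [418.9, 88.9, 51.8]
orientation: [-0.707, 0.022, -0.028, 0.707]
contact_force: [9.8, 3.4, -9.9]
width: 14.6
```

```bash
python3 - <<'E'
from h import *
goto(522.7-120*.9976,81.7+120*.0698,50,86)
print(sense()['joint_torque'].round(1), sense()['q'].round(3))
E
```

```text
pos [418.9  88.9  51.8] head 86.0 -> tr [-0.532  0.057  0.001] turn -0.0 w 14.6 t 13.8 F [ 9.8  3.4 -9.9] q6 0.28 down [ 0.008  0.    -1.   ]
[ -0.5 -36.4  13.7   4.4  -0.3  -0.1] [ 0.21   0.272 -0.682  0.61  -0.002  0.281]
```

>>> jog_arm(commands=[{"translation": [0.1, 0, 0], "turn": 0, "fingers": 0.3}, {"translation": [0.1, 0, 0], "turn": 0, "fingers": 0.6}, {"translation": [0.1, 0, 0], "turn": 0, "fingers": 0.6}, {"translation": [0, -1.5, 0], "turn": 0, "fingers": 0.6}, {"translation": [0, -3, 0], "turn": 0, "fingers": 0.6}, {"translation": [0, -5, 0], "turn": 0, "fingers": 0.6}, {"translation": [4, -5, 9], "turn": 0, "fingers": 0.6}, {"translation": [4, -5, 9], "turn": 0, "fingers": 0.6}, {"translation": [4, -5, 9], "turn": 0, "fingers": 0.6}, {"translation": [4, -5, 9], "turn": 0, "fingers": 0.6}, {"translation": [4, -5, 9], "turn": 0, "fingers": 0.6}])

```text
clock: 15.12
ee_pos: [553.5, 351.6, 200.8]
orientation: [0.707, -0.024, 0.024, -0.706]
contact_force: [0.8, -0.2, -0.2]
width: 51.5
```

```bash
python3 - <<'E'
from h import *
goto(427.5,-232.5,150,10)
a=get_image('scene');b=get_image('top')
cv2.imwrite('pics/h0.png',a);cv2.imwrite('pics/h0t.png',b)
crop('',220,180,140,100,5.6,'h1',a);crop('',250,190,100,130,4.6,'h2',b);crop('',390,260,100,75,6,'h3',b)
E
```

```text
pos [553.5 351.6 200.8] head 86.1 -> tr [ -2.85    1.711 -19.71 ] turn 76.1 w 51.5 t 15.1 F [ 0.8 -0.2 -0.2] q6 0.63 down [-0.    -0.001 -1.   ]
```

View pics/h1.png

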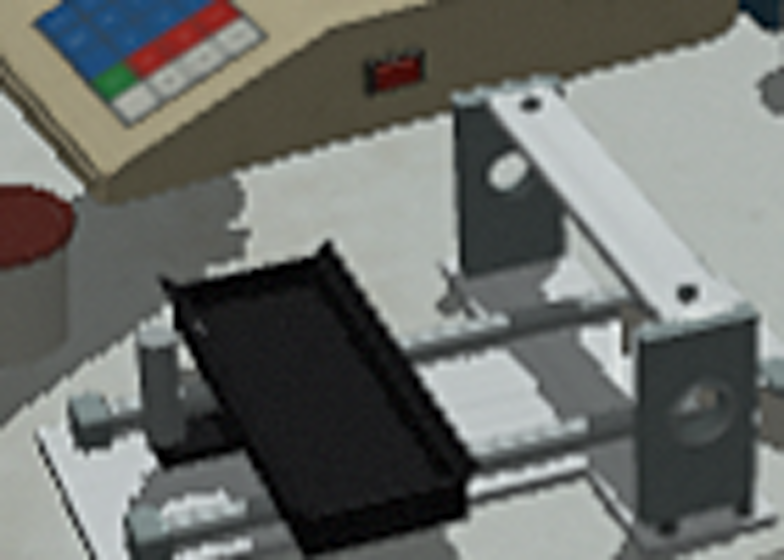

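View pics/h2.png

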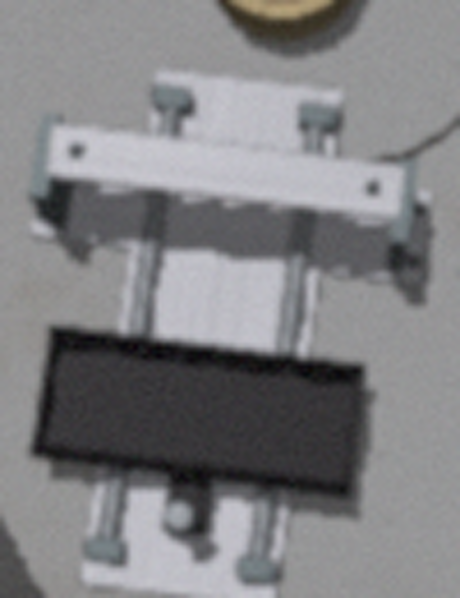

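View pics/h3.png

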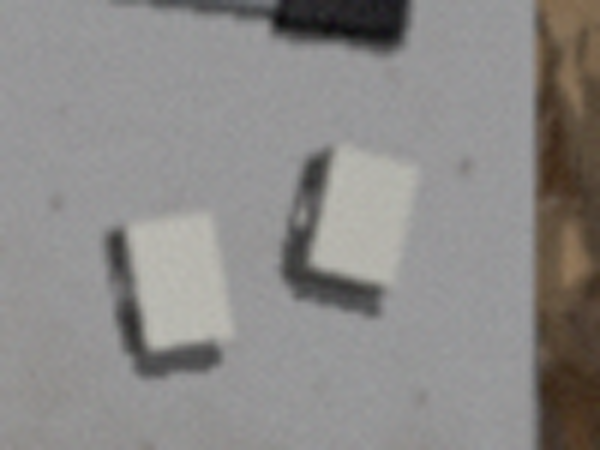

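```bash
python3 - <<'E'
from h import *
T=lambda p:[(250+(x+.5)/4.6-.5,190+(y+.5)/4.6-.5) for x,y in p]
S=lambda p:[(220+(x+.5)/5.6-.5,180+(y+.5)/5.6-.5) for x,y in p]
t=T([(50,328),(362,368),(348,493),(35,457)]);s=S([(328,243),(470,470),(300,545),(167,283)])
for P in (plane('top',t,46),plane('scene',s,46),tri(s,t)[:,:3]):
    print(P.round(1).tolist(),P.mean(0).round(1));e=P[0]-P[1];f=P[3]-P[2];print([round(90-np.degrees(np.arctan2(g[1],g[0])),2) for g in(e,f)],[round(np.linalg.norm(g),1) for g in (e,f,P[0]-P[3])])
print('holes: R', plane('scene',S([(703,410)]),54),'L inner',plane('scene',S([(508,172)]),54))
# tie bolts again
print(plane('top',T([(76,150),(374,187)]),92).round(1),plane('scene',S([(531,103),(687,293)]),92).round(1))
print('post top',tri(S([(158,338)]),T([(180,514)])).round(1))
E
```

```text
[[518.1, 168.2, 46.0], [506.1, -3.7, 46.0], [437.7, -0.0, 46.0], [447.0, 170.3, 46.0]] [477.2  83.7  46. ]
[np.float64(4.0), np.float64(3.12)] [np.float64(172.3), np.float64(170.6), np.float64(71.1)]
[[519.5, 167.8, 46.0], [504.4, -6.6, 46.0], [431.1, -21.1, 46.0], [449.7, 169.0, 46.0]] [476.2  77.3  46. ]
[np.float64(4.96), np.float64(5.57)] [np.float64(175.0), np.float64(191.0), np.float64(69.9)]
[[518.8, 168.0, 45.9], [506.1, -3.6, 43.7], [438.9, 0.1, 29.5], [448.5, 170.0, 45.5]] [478.1  83.6  41.2]
[np.float64(4.25), np.float64(3.23)] [np.float64(172.1), np.float64(171.0), np.float64(70.4)]
holes: R [[593.43944081 -21.53540407  54.        ]] L inner [[604.3542181  173.87985532  54.        ]]
[[607.8 155.7  92. ]
 [596.7  -4.5  92. ]] [[6.098e+02 1.608e+02 9.200e+01]
 [5.981e+02 4.000e-01 9.200e+01]]
post top [[4.19e+02 8.73e+01 7.54e+01 1.00e-01]]
```

>>> jog_arm(commands=[{"translation": [-2.85, 1, -19.7], "turn": 76, "fingers": 1}, {"translation": [-2.85, 1, -19.7], "turn": 76, "fingers": 1}, {"translation": [-2.85, 1, -19.7], "turn": 76, "fingers": 1}, {"translation": [-2.85, 1, -19.7], "turn": 76, "fingers": 1}, {"translation": [-2.85, 1, -19.7], "turn": 76, "fingers": 1}, {"translation": [-2.85, 1, -19.7], "turn": 76, "fingers": 1}, {"translation": [-2.85, 1, -19.7], "turn": 76, "fingers": 1}, {"translation": [-2.85, 1, -19.7], "turn": 76, "fingers": 1}, {"translation": [-2.85, 1, -19.7], "turn": 76, "fingers": 1}, {"translation": [-2.85, 1, -19.7], "turn": 76, "fingers": 1}, {"translation": [-2.85, 1, -19.7], "turn": 76, "fingers": 1}, {"translation": [-2.85, 1, -19.7], "turn": 76, "fingers": 1}])

```text
clock: 16.73
ee_pos: [425.4, -233.4, 171.4]
orientation: [0.542, -0.455, 0.454, -0.541]
contact_force: [0.0, -0.0, -0.4]
width: 85.8
```

```bash
python3 - <<'E'
from h import *
goto(427.5,-232.8,34,10)
a=get_image('scene');crop('',260,280,140,130,4.5,'i1',a)
E
```

```text
pos [ 425.4 -233.4  171.4] head 10.0 -> tr [-3.000e-03  4.579e+00  7.800e-02] turn -0.0 w 85.8 t 16.7 F [ 0.  -0.  -0.4] q6 0.9 down [-0.001  0.001 -1.   ]
```

View pics/i1.png

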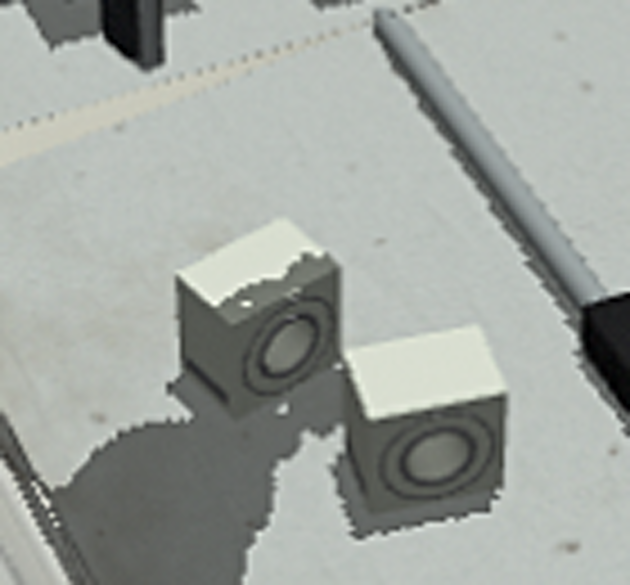

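>>> jog_arm(commands=[{"translation": [0, 1.6, 0.07], "turn": 0, "fingers": 1}, {"translation": [0, 3, 0.07], "turn": 0, "fingers": 1}, {"translation": [0, 4, 0.07], "turn": 0, "fingers": 1}, {"translation": [0, 4.55, 0.07], "turn": 0, "fingers": 1}, {"translation": [0, 4.55, 0.07], "turn": 0, "fingers": 1}, {"translation": [0, 4.55, 0.07], "turn": 0, "fingers": 0.7}, {"translation": [0, 4.55, 0.07], "turn": 0, "fingers": 0.4}, {"translation": [0, 4.55, 0.07], "turn": 0, "fingers": 0.4}, {"translation": [0, 4.55, 0.07], "turn": 0, "fingers": 0.4}, {"translation": [0, 4.55, 0.07], "turn": 0, "fingers": 0.4}], grip_force=40)

```text
clock: 18.02
ee_pos: [429.5, -234.0, 36.2]
orientation: [-0.541, 0.454, -0.455, 0.542]
contact_force: [-0.1, 1.0, 5.9]
width: 51.2
```

```bash
python3 - <<'E'
from h import *
goto(427.5,-232.8,34,10)
a=get_image('scene');crop('',240,250,160,150,4,'i2',a)
E
```

```text
pos [ 429.5 -234.    36.2] head 10.0 -> tr [-0.05   0.074 -0.059] turn -0.0 w 51.2 t 18.0 F [-0.1  1.   5.9] q6 0.9 down [ 0.002 -0.001 -1.   ]
```

View pics/i2.png

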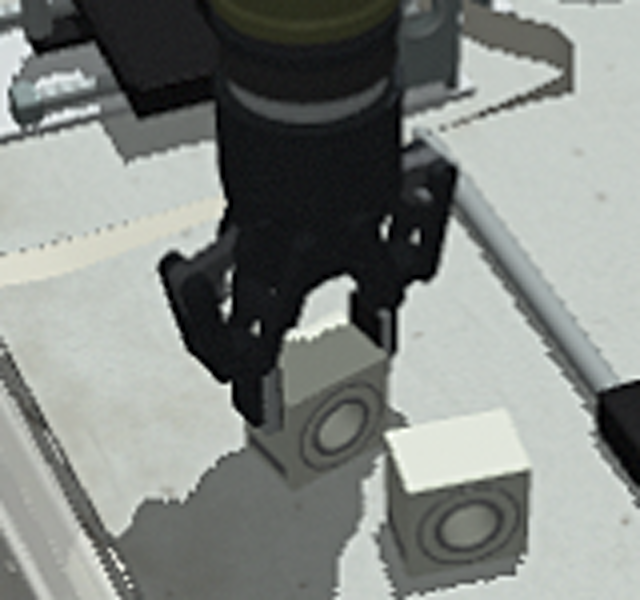

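>>> jog_arm(commands=[{"translation": [0, -0.5, 0], "turn": 0, "fingers": 0.4}, {"translation": [0, -2, 0], "turn": 0, "fingers": 0.4}, {"translation": [0, -3.5, 0], "turn": 0, "fingers": 0.4}, {"translation": [0, -4, 0], "turn": 0, "fingers": 0.4}, {"translation": [0, -4, 0], "turn": 0, "fingers": 0.4}])

```text
clock: 18.7
ee_pos: [429.5, -234.3, 156.4]
orientation: [-0.541, 0.453, -0.456, 0.542]
contact_force: [0.3, -0.4, -1.6]
width: 51.2
```

```bash
python3 - <<'E'
from h import *
goto(478.8,103,150,-4.1)
E
```

```text
pos [ 429.5 -234.3  156.4] head 10.0 -> tr [-10.788   0.2     3.564] turn 14.1 w 51.2 t 18.7 F [ 0.3 -0.4 -1.6] q6 0.9 down [ 0.003 -0.002 -1.   ]
```

>>> jog_arm(commands=[{"translation": [-1.5, 0, 0.5], "turn": 2, "fingers": 0.4}, {"translation": [-3, 0, 1], "turn": 4, "fingers": 0.4}, {"translation": [-4.5, 0, 1.5], "turn": 6, "fingers": 0.4}, {"translation": [-6, 0.1, 2], "turn": 8, "fingers": 0.4}, {"translation": [-7.5, 0.2, 2.5], "turn": 10, "fingers": 0.4}, {"translation": [-9, 0.2, 3], "turn": 12, "fingers": 0.4}, {"translation": [-10.2, 0.2, 3.4], "turn": 14, "fingers": 0.4}, {"translation": [-10.8, 0.2, 3.56], "turn": 14, "fingers": 0.4}, {"translation": [-10.8, 0.2, 3.56], "turn": 14, "fingers": 0.4}, {"translation": [-10.8, 0.2, 3.56], "turn": 14, "fingers": 0.4}])

```text
clock: 19.95
ee_pos: [476.9, 103.0, 148.5]
orientation: [-0.483, 0.517, -0.517, 0.481]
contact_force: [0.5, 0.2, -1.0]
width: 50.8
```

```bash
python3 - <<'E'
from h import *
goto(478.8,103,90,-4.1)
crop('scene',210,160,150,120,5,'j1');crop('top',250,200,110,110,5,'j2')
E
```

```text
pos [476.9 103.  148.5] head -4.0 -> tr [-0.008  1.948  0.066] turn 0.1 w 50.8 t 19.9 F [ 0.5  0.2 -1. ] q6 1.85 down [-0.001 -0.001 -1.   ]
```

View pics/j1.png

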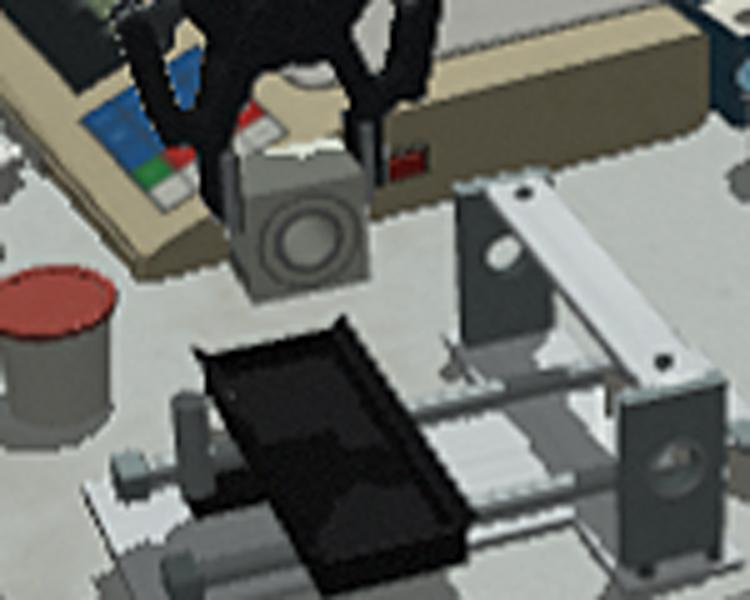

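>>> jog_arm(commands=[{"translation": [0, 0.7, 0.05], "turn": 0, "fingers": 0.4}, {"translation": [0, 1.4, 0.05], "turn": 0, "fingers": 0.4}, {"translation": [0, 1.9, 0.05], "turn": 0, "fingers": 0.4}, {"translation": [0, 1.9, 0.05], "turn": 0, "fingers": 0.4}, {"translation": [0, 1.9, 0.05], "turn": 0, "fingers": 0.4}])

```text
clock: 20.68
ee_pos: [479.5, 103.4, 92.6]
orientation: [0.482, -0.517, 0.518, -0.482]
contact_force: [0.4, 0.0, -0.9]
width: 51.1
```

```bash
python3 - <<'E'
from h import *
goto(478.8,103,64,-4.1)
crop('scene',210,160,150,120,5,'j1');crop('top',250,200,110,110,5,'j2')
E
```

```text
pos [479.5 103.4  92.6] head -4.1 -> tr [ 0.015  0.953 -0.024] turn 0.0 w 51.1 t 20.7 F [ 0.4  0.  -0.9] q6 1.85 down [ 0.001  0.    -1.   ]
```

View pics/j1.png

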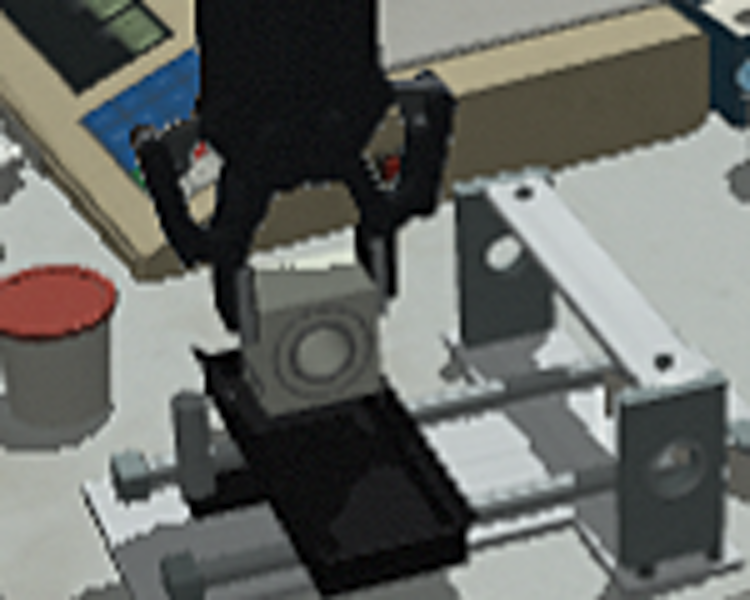

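View pics/j2.png

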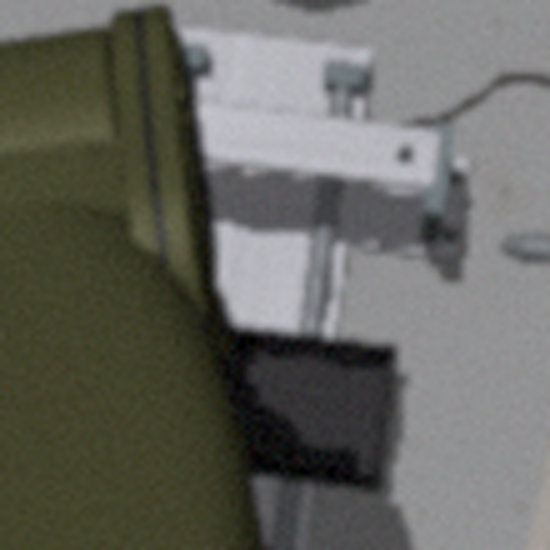

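>>> jog_arm(commands=[{"translation": [0, 0.2, -0.02], "turn": 0, "fingers": 0.4}, {"translation": [0, 0.4, -0.02], "turn": 0, "fingers": 0.4}, {"translation": [0, 0.6, -0.02], "turn": 0, "fingers": 0.4}, {"translation": [0, 0.7, -0.02], "turn": 0, "fingers": 0.4}, {"translation": [0, 0.7, -0.02], "turn": 0, "fingers": 0.4}])

```text
clock: 21.4
ee_pos: [478.2, 103.9, 70.6]
orientation: [-0.482, 0.517, -0.517, 0.482]
contact_force: [-0.2, 0.4, -1.3]
width: 51.6
```

```bash
python3 - <<'E'
from h import *
goto(478.8,103,64,-4.1)
E
```

```text
pos [478.2 103.9  70.6] head -4.0 -> tr [0.027 0.221 0.023] turn 0.1 w 51.6 t 21.4 F [-0.2  0.4 -1.3] q6 1.85 down [-0.001 -0.    -1.   ]
```

>>> jog_arm(commands=[{"translation": [0, 0.08, 0], "turn": 0, "fingers": 0.4}, {"translation": [0, 0.16, 0], "turn": 0, "fingers": 0.4}, {"translation": [0, 0.21, 0], "turn": 0, "fingers": 0.4}, {"translation": [0, 0.21, 0], "turn": 0, "fingers": 0.4}])

```text
clock: 21.9
ee_pos: [478.4, 103.9, 64.6]
orientation: [-0.482, 0.517, -0.517, 0.482]
contact_force: [0.6, 0.6, -1.3]
width: 51.2
```

>>> jog_arm(commands=[{"translation": [0, 0.04, 0], "turn": 0, "fingers": 0.4}, {"translation": [0, 0.08, 0], "turn": 0, "fingers": 0.4}, {"translation": [0, 0.08, 0], "turn": 0, "fingers": 0.4}])

```text
clock: 22.28
ee_pos: [479.7, 103.9, 64.2]
orientation: [0.481, -0.516, 0.518, -0.483]
contact_force: [-2.1, -0.3, 11.8]
width: 51.3
```

Seated on the floor at TCP 64.2 as predicted. Release and rise.

>>> jog_arm(commands=[{"translation": [0, -0.05, 0], "turn": 0, "fingers": 0.75}, {"translation": [0, -0.05, 0], "turn": 0, "fingers": 0.8}, {"translation": [0, -0.05, 0], "turn": 0, "fingers": 0.9}, {"translation": [0, -1, 0], "turn": 0, "fingers": 1}, {"translation": [0, -2, 0], "turn": 0, "fingers": 1}, {"translation": [0, -3.5, 0], "turn": 0, "fingers": 1}, {"translation": [0, -3.5, 0], "turn": 0, "fingers": 1}])

```text
clock: 23.15
ee_pos: [481.2, 104.5, 170.5]
orientation: [0.48, -0.516, 0.518, -0.484]
contact_force: [0.5, -0.0, -0.8]
width: 85.1
```

```bash
python3 - <<'E'
from h import *
goto(458,-309,165,-11.8)
a=get_image('scene');crop('',210,160,150,120,5,'k1',a);crop('',260,280,140,130,4.5,'k2',a)
E
```

```text
pos [481.2 104.5 170.5] head -4.0 -> tr [13.804  0.156  0.191] turn 7.8 w 85.1 t 23.1 F [ 0.5 -0.  -0.8] q6 1.85 down [ 0.007  0.002 -1.   ]
```

View pics/k1.png

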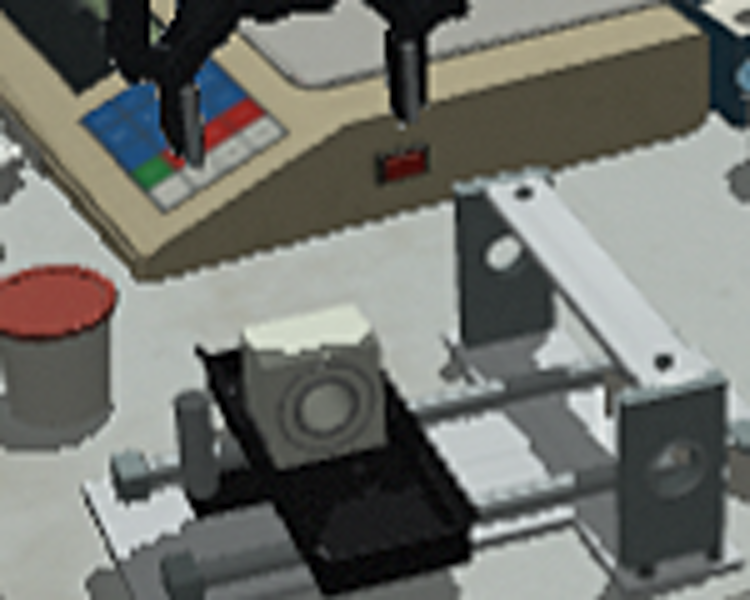

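View pics/k2.png

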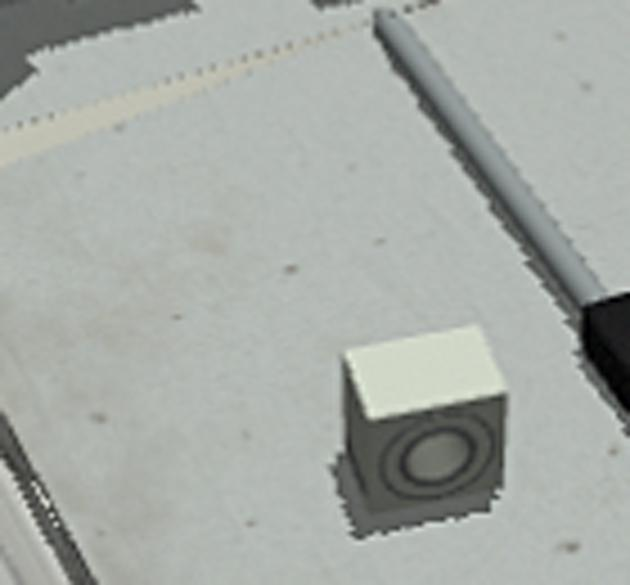

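>>> jog_arm(commands=[{"translation": [13.8, 0.15, 0.19], "turn": 7.8, "fingers": 1}, {"translation": [13.8, 0.15, 0.19], "turn": 7.8, "fingers": 1}, {"translation": [13.8, 0.15, 0.19], "turn": 7.8, "fingers": 1}, {"translation": [13.8, 0.15, 0.19], "turn": 7.8, "fingers": 1}, {"translation": [13.8, 0.15, 0.19], "turn": 7.8, "fingers": 1}, {"translation": [13.8, 0.15, 0.19], "turn": 7.8, "fingers": 1}, {"translation": [13.8, 0.15, 0.19], "turn": 7.8, "fingers": 1}, {"translation": [13.8, 0.15, 0.19], "turn": 7.8, "fingers": 1}, {"translation": [13.8, 0.15, 0.19], "turn": 7.8, "fingers": 1}, {"translation": [13.8, 0.15, 0.19], "turn": 7.8, "fingers": 1}])

```text
clock: 24.45
ee_pos: [454.9, -308.0, 162.2]
orientation: [-0.446, 0.549, -0.548, 0.446]
contact_force: [-0.2, -0.1, 0.1]
width: 85.2
```

```bash
python3 - <<'E'
from h import *
goto(458,-309,34,-11.8)
a=get_image('scene');crop('',260,280,140,130,4.5,'k2',a)
E
```

```text
pos [ 454.9 -308.   162.2] head -11.7 -> tr [0.016 4.274 0.115] turn 0.1 w 85.2 t 24.4 F [-0.2 -0.1  0.1] q6 1.18 down [-0.001  0.001 -1.   ]
```

View pics/k2.png

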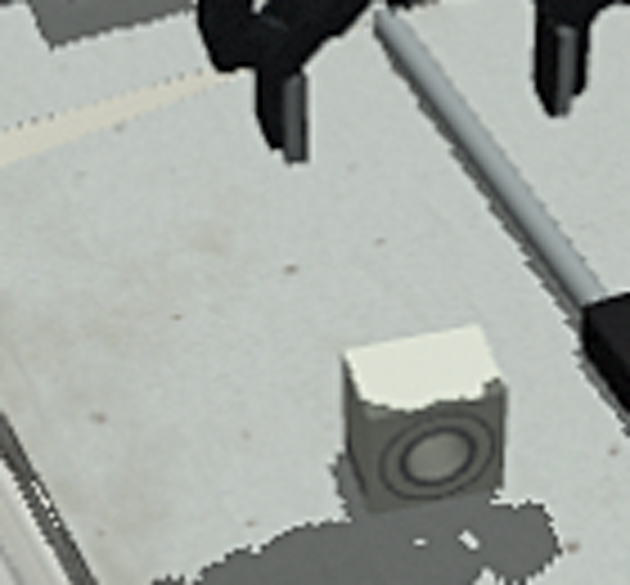

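>>> jog_arm(commands=[{"translation": [0, 1.4, 0.1], "turn": 0, "fingers": 1}, {"translation": [0, 2.8, 0.1], "turn": 0, "fingers": 1}, {"translation": [0, 3.8, 0.1], "turn": 0, "fingers": 1}, {"translation": [0, 4.25, 0.1], "turn": 0, "fingers": 1}, {"translation": [0, 4.25, 0.1], "turn": 0, "fingers": 1}, {"translation": [0, 4.25, 0.1], "turn": 0, "fingers": 0.7}, {"translation": [0, 4.25, 0.1], "turn": 0, "fingers": 0.4}, {"translation": [0, 4.25, 0.1], "turn": 0, "fingers": 0.4}, {"translation": [0, 4.25, 0.1], "turn": 0, "fingers": 0.4}, {"translation": [0, 4.25, 0.1], "turn": 0, "fingers": 0.4}])

```text
clock: 25.75
ee_pos: [459.1, -310.9, 36.8]
orientation: [0.446, -0.548, 0.55, -0.446]
contact_force: [-0.4, 0.1, 6.0]
width: 50.9
```

```bash
python3 - <<'E'
from h import *
goto(476.2,65,150,-4)
a=get_image('scene');crop('',260,280,140,130,4.5,'k3',a)
E
```

```text
pos [ 459.1 -310.9   36.8] head -11.8 -> tr [-12.375  -3.791  -1.999] turn -7.8 w 50.9 t 25.8 F [-0.4  0.1  6. ] q6 1.18 down [ 0.002 -0.002 -1.   ]
```

View pics/k3.png

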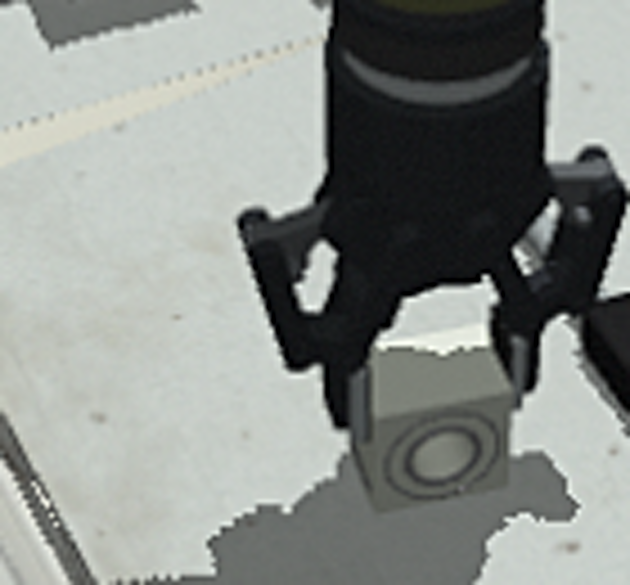

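>>> jog_arm(commands=[{"translation": [0, -0.8, 0], "turn": 0, "fingers": 0.4}, {"translation": [0, -2.3, 0], "turn": 0, "fingers": 0.4}, {"translation": [0, -3.6, 0], "turn": 0, "fingers": 0.4}, {"translation": [-1, -3.8, -0.2], "turn": -1, "fingers": 0.4}, {"translation": [-2.8, -3.8, -0.5], "turn": -2, "fingers": 0.4}, {"translation": [-4.6, -3.8, -0.8], "turn": -3, "fingers": 0.4}, {"translation": [-6.4, -3.8, -1.1], "turn": -4, "fingers": 0.4}, {"translation": [-8.2, -3.8, -1.4], "turn": -5, "fingers": 0.4}, {"translation": [-10, -3.8, -1.7], "turn": -6, "fingers": 0.4}, {"translation": [-11.6, -3.8, -1.9], "turn": -7, "fingers": 0.4}, {"translation": [-12.3, -3.8, -2], "turn": -7.8, "fingers": 0.4}, {"translation": [-12.3, -3.8, -2], "turn": -7.8, "fingers": 0.4}])

```text
clock: 27.3
ee_pos: [474.9, 64.7, 149.3]
orientation: [0.483, -0.516, 0.517, -0.483]
contact_force: [-0.7, -0.6, -1.4]
width: 51.2
```

```bash
python3 - <<'E'
from h import *
goto(476.2,64,92,-4)
E
```

```text
pos [474.9  64.7 149.3] head -3.8 -> tr [0.019 1.911 0.046] turn 0.2 w 51.2 t 27.3 F [-0.7 -0.6 -1.4] q6 1.77 down [ 0. -0. -1.]
```

>>> jog_arm(commands=[{"translation": [0.04, 0.8, 0.05], "turn": 0, "fingers": 0.4}, {"translation": [0.04, 1.4, 0.05], "turn": 0, "fingers": 0.4}, {"translation": [0.04, 1.7, 0.05], "turn": 0, "fingers": 0.4}, {"translation": [0.04, 1.7, 0.05], "turn": 0, "fingers": 0.4}, {"translation": [0.04, 1.7, 0.05], "turn": 0, "fingers": 0.4}])

```text
clock: 27.92
ee_pos: [476.9, 61.8, 98.9]
orientation: [0.482, -0.517, 0.518, -0.482]
contact_force: [-0.1, 0.5, -1.4]
width: 51.3
```

```bash
python3 - <<'E'
from h import *
goto(476.2,64,64.5,-4)
crop('scene',210,160,150,120,5,'l1')
E
```

```text
pos [476.9  61.8  98.9] head -4.0 -> tr [-0.072  1.148 -0.03 ] turn -0.0 w 51.3 t 27.9 F [-0.1  0.5 -1.4] q6 1.77 down [ 0.001  0.    -1.   ]
```

View pics/l1.png

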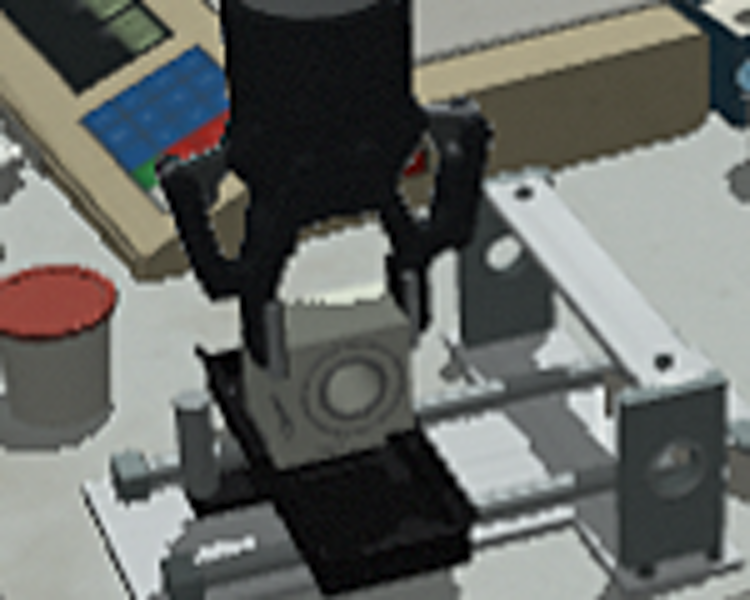

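>>> jog_arm(commands=[{"translation": [-0.05, 0.3, -0.03], "turn": 0, "fingers": 0.4}, {"translation": [-0.05, 0.6, -0.03], "turn": 0, "fingers": 0.4}, {"translation": [-0.05, 0.9, -0.03], "turn": 0, "fingers": 0.4}, {"translation": [-0.05, 0.9, -0.03], "turn": 0, "fingers": 0.4}, {"translation": [-0.05, 0.9, -0.03], "turn": 0, "fingers": 0.4}])

```text
clock: 28.6
ee_pos: [475.3, 63.6, 71.2]
orientation: [-0.482, 0.517, -0.517, 0.482]
contact_force: [-0.6, -0.5, -0.9]
width: 51.0
```

>>> jog_arm(commands=[{"translation": [0, 0.1, 0], "turn": 0, "fingers": 0.4}, {"translation": [0, 0.2, 0], "turn": 0, "fingers": 0.4}, {"translation": [0, 0.25, 0], "turn": 0, "fingers": 0.4}, {"translation": [0, 0.25, 0], "turn": 0, "fingers": 0.4}])

```text
clock: 29.1
ee_pos: [476.3, 63.6, 64.8]
orientation: [0.482, -0.517, 0.518, -0.483]
contact_force: [-2.0, -0.1, 6.7]
width: 51.1
```

Seated. Release, rise, and move aside to look.

>>> jog_arm(commands=[{"translation": [0, -0.05, 0], "turn": 0, "fingers": 0.75}, {"translation": [0, -0.05, 0], "turn": 0, "fingers": 0.8}, {"translation": [0, -0.05, 0], "turn": 0, "fingers": 0.9}, {"translation": [0, -1, 0], "turn": 0, "fingers": 1}, {"translation": [0, -2, 0], "turn": 0, "fingers": 1}, {"translation": [0, -4, 0], "turn": 0, "fingers": 1}, {"translation": [9, -4.5, -1], "turn": -89, "fingers": 0.6}, {"translation": [9, -4.5, -1], "turn": -89, "fingers": 0.6}, {"translation": [9, -4.5, -1], "turn": -89, "fingers": 0.6}, {"translation": [9, -4.5, -1], "turn": -89, "fingers": 0.6}, {"translation": [9, -4.5, -1], "turn": -89, "fingers": 0.6}])

```text
clock: 30.48
ee_pos: [427.8, -199.1, 198.5]
orientation: [-0.648, 0.284, -0.284, 0.648]
contact_force: [0.7, -0.3, -0.4]
width: 51.5
```

```bash
python3 - <<'E'
from h import *
goto(419,88.5,150,86)
a=get_image('scene');b=get_image('top');cv2.imwrite('pics/m0.png',a)
crop('',210,170,150,110,5,'m1',a);crop('',250,190,110,120,5,'m2',b)
E
```

```text
pos [ 427.8 -199.1  198.5] head 42.7 -> tr [-7.248  1.616  6.281] turn -43.3 w 51.5 t 30.5 F [ 0.7 -0.3 -0.4] q6 0.39 down [ 0. -0. -1.]
```

View pics/m1.png

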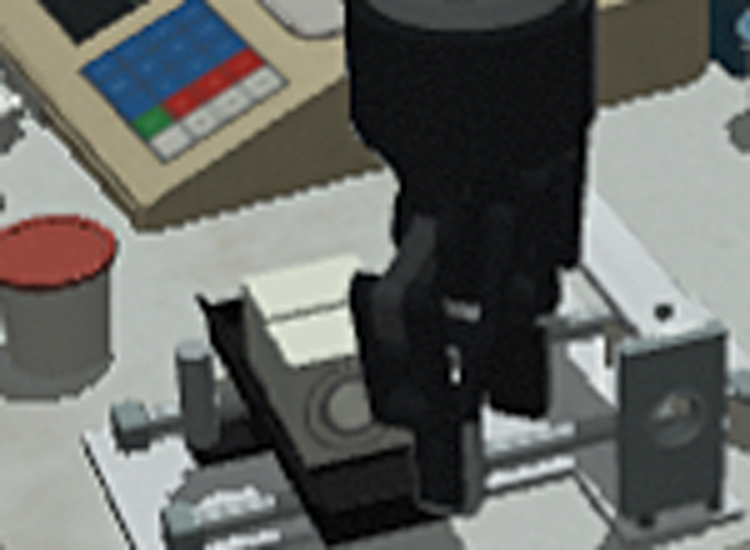

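View pics/m2.png

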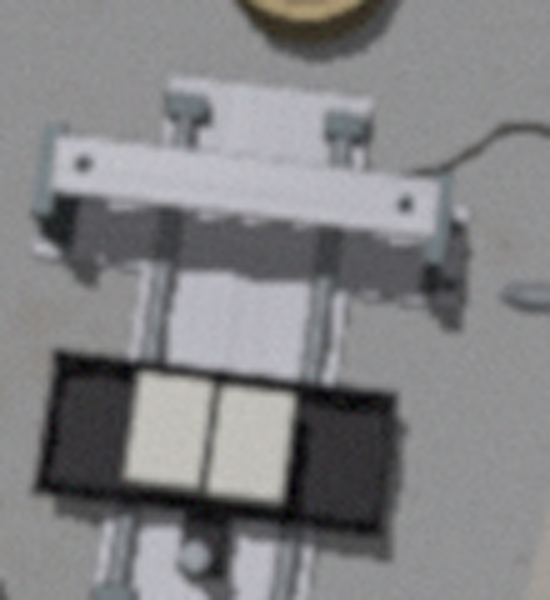

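>>> jog_arm(commands=[{"translation": [-7.25, 1, 6.28], "turn": -43.3, "fingers": 0.6}, {"translation": [-7.25, 1, 6.28], "turn": -43.3, "fingers": 0.6}, {"translation": [-7.25, 1, 6.28], "turn": -43.3, "fingers": 0.6}, {"translation": [-7.25, 1, 6.28], "turn": -43.3, "fingers": 0.6}, {"translation": [-7.25, 1, 6.28], "turn": -43.3, "fingers": 0.6}, {"translation": [-7.25, 1, 6.28], "turn": -43.3, "fingers": 0.6}, {"translation": [-7.25, 1, 6.28], "turn": -43.3, "fingers": 0.6}, {"translation": [-7.25, 1, 6.28], "turn": -43.3, "fingers": 0.6}, {"translation": [-7.25, 1, 6.28], "turn": -43.3, "fingers": 0.6}])

```text
clock: 31.7
ee_pos: [421.1, 89.3, 168.5]
orientation: [0.707, -0.027, 0.028, -0.707]
contact_force: [0.6, 0.4, 1.2]
width: 50.7
```

```bash
python3 - <<'E'
from h import *
goto(419,88.7,51,86)
E
```

```text
pos [421.1  89.3 168.5] head 85.5 -> tr [-0.068  3.918 -0.026] turn -0.5 w 50.7 t 31.7 F [0.6 0.4 1.2] q6 0.29 down [ 0. -0. -1.]
```

>>> jog_arm(commands=[{"translation": [-0.07, 1.2, -0.02], "turn": -0.5, "fingers": 0.6}, {"translation": [-0.07, 2.4, -0.02], "turn": -0.5, "fingers": 0.6}, {"translation": [-0.07, 3.3, -0.02], "turn": -0.5, "fingers": 0.6}, {"translation": [-0.07, 3.9, -0.02], "turn": -0.5, "fingers": 0.6}, {"translation": [-0.07, 3.9, -0.02], "turn": -0.5, "fingers": 0.6}, {"translation": [-0.07, 3.9, -0.02], "turn": -0.5, "fingers": 0.3}, {"translation": [-0.07, 3.9, -0.02], "turn": -0.5, "fingers": 0.05}, {"translation": [-0.07, 3.9, -0.02], "turn": -0.5, "fingers": 0.05}, {"translation": [-0.07, 3.9, -0.02], "turn": -0.5, "fingers": 0.05}, {"translation": [-0.07, 3.9, -0.02], "turn": -0.5, "fingers": 0.05}, {"translation": [-0.07, 3.9, -0.02], "turn": -0.5, "fingers": 0.05}], grip_force=60)

```text
clock: 33.08
ee_pos: [419.8, 88.9, 52.6]
orientation: [0.707, -0.023, 0.025, -0.706]
contact_force: [0.5, -4.2, 7.0]
width: 14.7
```

```bash
python3 - <<'E'
from h import *
goto(538.6,80.5,51,86)
crop('scene',210,160,150,120,5,'n1')
E
```

```text
pos [419.8  88.9  52.6] head 86.1 -> tr [ 3.97   0.062 -0.013] turn 0.1 w 14.7 t 33.1 F [ 0.5 -4.2  7. ] q6 0.28 down [ 0.002 -0.002 -1.   ]
```

View pics/n1.png

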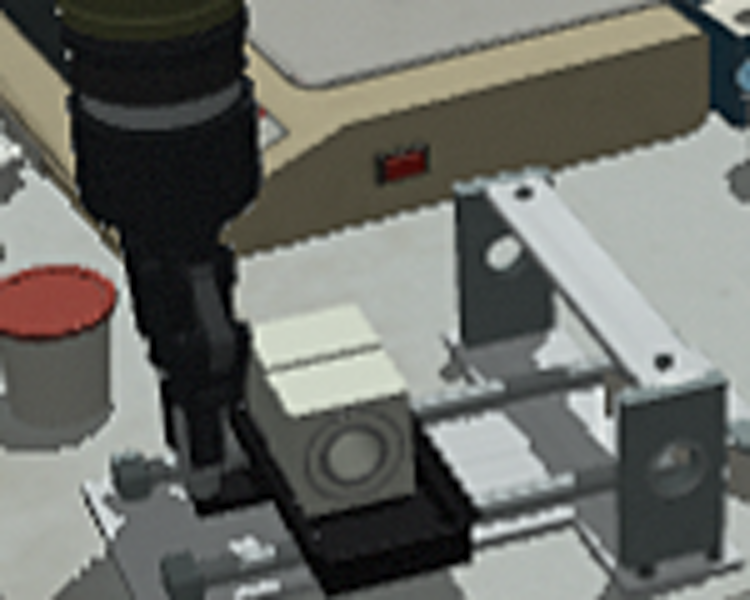

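>>> jog_arm(commands=[{"translation": [0.15, 0, 0], "turn": 0, "fingers": 0.05}, {"translation": [0.4, 0, 0], "turn": 0, "fingers": 0.05}, {"translation": [0.75, 0, 0], "turn": 0, "fingers": 0.05}, {"translation": [1.1, 0, 0], "turn": 0, "fingers": 0.05}, {"translation": [1.45, 0, 0], "turn": 0, "fingers": 0.05}, {"translation": [1.8, 0, 0], "turn": 0, "fingers": 0.05}, {"translation": [2.15, 0, 0], "turn": 0, "fingers": 0.05}, {"translation": [2.5, 0, 0], "turn": 0, "fingers": 0.05}, {"translation": [2.85, 0, 0], "turn": 0, "fingers": 0.05}, {"translation": [3.2, 0, 0], "turn": 0, "fingers": 0.05}, {"translation": [3.45, 0, 0], "turn": 0, "fingers": 0.05}, {"translation": [3.6, 0, 0], "turn": 0, "fingers": 0.05}])

```text
clock: 34.62
ee_pos: [526.7, 81.6, 52.6]
orientation: [0.707, -0.024, 0.024, -0.706]
contact_force: [-2.9, -3.9, 8.1]
width: 14.2
```

```bash
python3 - <<'E'
from h import *
goto(538.6,80.5,51,86)
crop('scene',210,160,150,120,5,'n2')
E
```

```text
pos [526.7  81.6  52.6] head 86.1 -> tr [ 0.399  0.053 -0.008] turn 0.1 w 14.2 t 34.6 F [-2.9 -3.9  8.1] q6 0.22 down [ 0.    -0.002 -1.   ]
```

View pics/n2.png

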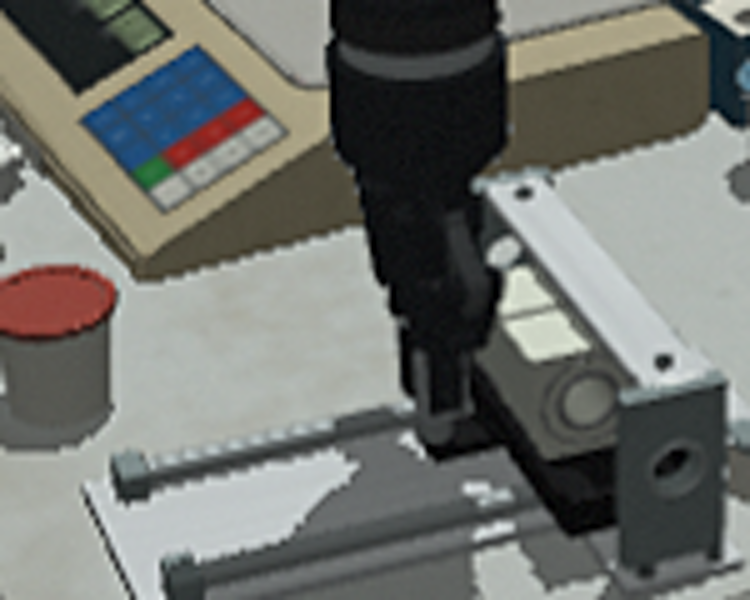

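>>> jog_arm(commands=[{"translation": [0.1, 0, 0], "turn": 0, "fingers": 0.05}, {"translation": [0.2, 0, 0], "turn": 0, "fingers": 0.05}, {"translation": [0.3, 0, 0], "turn": 0, "fingers": 0.05}, {"translation": [0.4, 0, 0], "turn": 0, "fingers": 0.05}, {"translation": [0.48, 0, 0], "turn": 0, "fingers": 0.05}, {"translation": [0.55, 0, 0], "turn": 0, "fingers": 0.05}, {"translation": [0.55, 0, 0], "turn": 0, "fingers": 0.05}])

```text
clock: 35.55
ee_pos: [537.7, 80.8, 52.6]
orientation: [0.707, -0.027, 0.021, -0.706]
contact_force: [-13.4, -1.9, 17.5]
width: 14.2
```

>>> jog_arm(commands=[{"translation": [0.1, 0, 0], "turn": 0, "fingers": 0.05}, {"translation": [0.2, 0, 0], "turn": 0, "fingers": 0.05}, {"translation": [0.2, 0, 0], "turn": 0, "fingers": 0.05}])

```text
clock: 35.92
ee_pos: [537.7, 80.8, 52.5]
orientation: [0.707, -0.03, 0.017, -0.707]
contact_force: [-25.7, -1.7, 29.8]
width: 14.5
```

>>> jog_arm(commands=[{"translation": [-0.3, 0, 0], "turn": 0, "fingers": 0.05}, {"translation": [-0.36, 0, 0], "turn": 0, "fingers": 0.3}, {"translation": [-0.36, 0, 0], "turn": 0, "fingers": 0.6}, {"translation": [-0.36, 0, 0], "turn": 0, "fingers": 0.6}, {"translation": [-0.36, -1, 0], "turn": 0, "fingers": 0.6}, {"translation": [-0.36, -2, 0], "turn": 0, "fingers": 0.6}, {"translation": [-0.36, -4, 0], "turn": 0, "fingers": 0.6}, {"translation": [-0.36, -4, 0], "turn": 0, "fingers": 0.6}])

```text
clock: 36.92
ee_pos: [542.5, 82.5, 176.3]
orientation: [-0.706, 0.02, -0.027, 0.707]
contact_force: [1.1, -0.9, -0.7]
width: 51.3
```

```bash
python3 - <<'E'
from h import *
goto(551.7,-312.6,150,-4)
b=get_image('top');a=get_image('scene')
crop('',250,190,220,130,3.6,'o1',b);crop('',210,160,160,110,5,'o2',a);crop('',330,270,100,110,5,'o3',a)
E
```

```text
pos [542.5  82.5 176.3] head 86.2 -> tr [  1.177   0.857 -13.122] turn -89.8 w 51.3 t 36.9 F [ 1.1 -0.9 -0.7] q6 0.22 down [ 0.01   0.002 -1.   ]
```

View pics/o1.png

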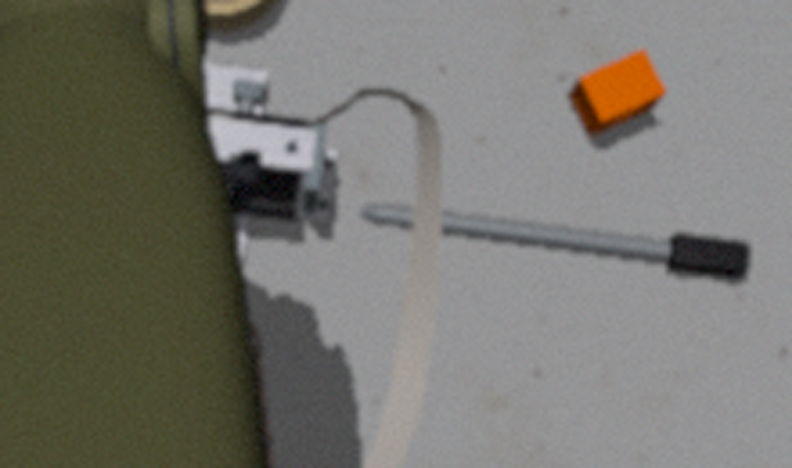

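View pics/o2.png

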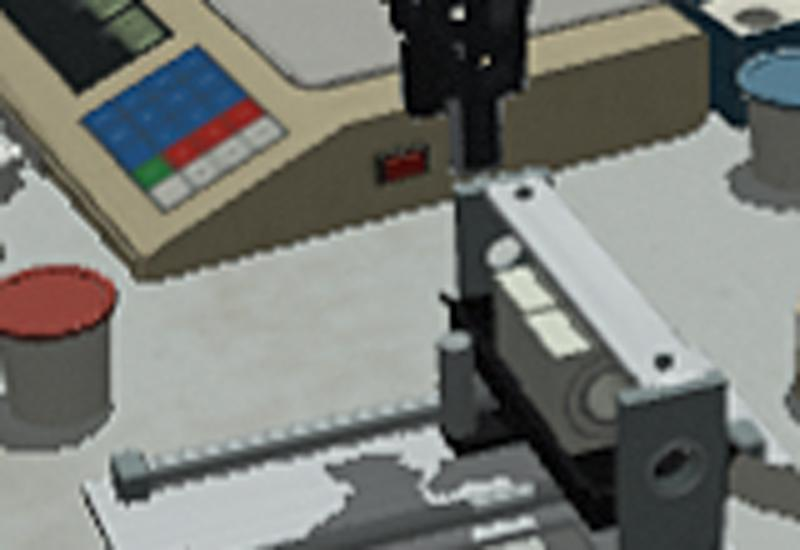

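>>> jog_arm(commands=[{"translation": [1.18, 0.8, -13.1], "turn": 90, "fingers": 0.7}, {"translation": [1.18, 0.8, -13.1], "turn": 90, "fingers": 0.7}, {"translation": [1.18, 0.8, -13.1], "turn": 90, "fingers": 0.7}, {"translation": [1.18, 0.8, -13.1], "turn": 90, "fingers": 0.7}, {"translation": [1.18, 0.8, -13.1], "turn": 90, "fingers": 0.7}, {"translation": [1.18, 0.8, -13.1], "turn": 90, "fingers": 0.7}, {"translation": [1.18, 0.8, -13.1], "turn": 90, "fingers": 0.7}, {"translation": [1.18, 0.8, -13.1], "turn": 90, "fingers": 0.7}, {"translation": [1.18, 0.8, -13.1], "turn": 90, "fingers": 0.7}, {"translation": [1.18, 0.8, -13.1], "turn": 90, "fingers": 0.7}, {"translation": [1.18, 0.8, -13.1], "turn": 90, "fingers": 0.7}])

```text
clock: 38.4
ee_pos: [546.8, -312.3, 146.3]
orientation: [-0.484, 0.517, -0.515, 0.483]
contact_force: [-0.2, -0.1, -0.1]
width: 59.9
```

```bash
python3 - <<'E'
from h import *
goto(551.8,-312.6,13,-4.1)
b=get_image('top');a=get_image('scene')
crop('',200,150,180,120,4.4,'o2',a);crop('',250,190,110,120,5,'o3',b)
E
```

```text
pos [ 546.8 -312.3  146.3] head -3.8 -> tr [4.000e-03 4.442e+00 1.740e-01] turn 0.3 w 59.9 t 38.4 F [-0.2 -0.1 -0.1] q6 1.12 down [-0.002  0.001 -1.   ]
```

View pics/o2.png

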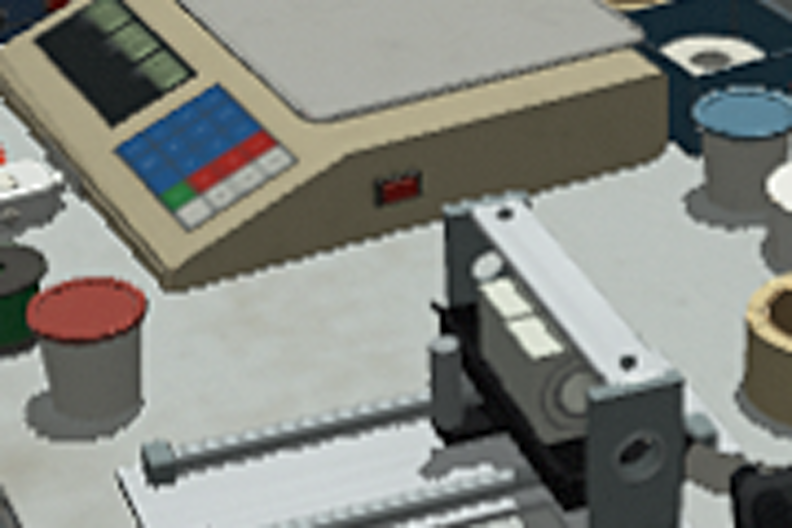

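View pics/o3.png

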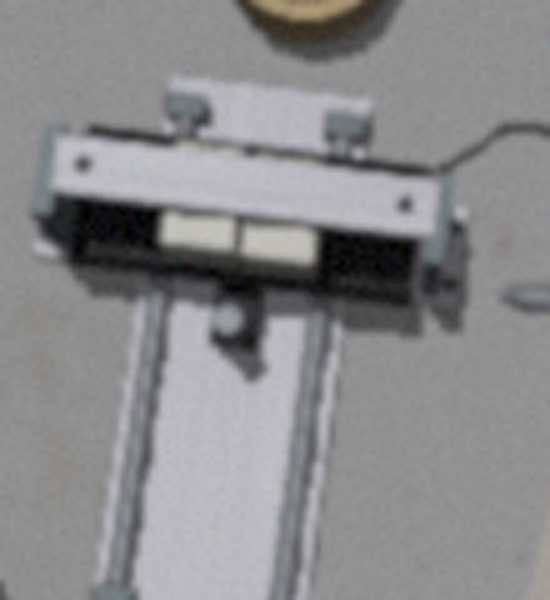

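>>> jog_arm(commands=[{"translation": [0, 1.5, 0.17], "turn": 0.2, "fingers": 0.7}, {"translation": [0, 3, 0.17], "turn": 0.2, "fingers": 0.7}, {"translation": [0, 4, 0.17], "turn": 0.2, "fingers": 0.7}, {"translation": [0, 4.42, 0.17], "turn": 0.2, "fingers": 0.7}, {"translation": [0, 4.42, 0.17], "turn": 0.2, "fingers": 0.7}, {"translation": [0, 4.42, 0.17], "turn": 0.2, "fingers": 0.4}, {"translation": [0, 4.42, 0.17], "turn": 0.2, "fingers": 0.1}, {"translation": [0, 4.42, 0.17], "turn": 0.2, "fingers": 0.1}, {"translation": [0, 4.42, 0.17], "turn": 0.2, "fingers": 0.1}, {"translation": [0, 4.42, 0.17], "turn": 0.2, "fingers": 0.1}, {"translation": [0, 4.42, 0.17], "turn": 0.2, "fingers": 0.1}], grip_force=60)

```text
clock: 39.88
ee_pos: [553.4, -313.7, 16.5]
orientation: [0.482, -0.516, 0.518, -0.482]
contact_force: [0.2, -0.5, 6.3]
width: 22.7
```

```bash
python3 - <<'E'
from h import *
goto(569.4,-315,52.3,-4.1)
E
```

```text
pos [ 553.4 -313.7   16.5] head -4.0 -> tr [ 0.006 -1.191  0.537] turn 0.1 w 22.7 t 39.9 F [ 0.2 -0.5  6.3] q6 1.13 down [ 0.003 -0.001 -1.   ]
```

>>> jog_arm(commands=[{"translation": [0.05, -0.5, 0], "turn": 0.1, "fingers": 0.1}, {"translation": [0.05, -1.1, 0], "turn": 0.1, "fingers": 0.1}, {"translation": [0.05, -1.57, 0], "turn": 0.1, "fingers": 0.1}, {"translation": [0.05, -1.57, 0.3], "turn": 0.1, "fingers": 0.1}, {"translation": [0.05, -1.57, 0.56], "turn": 0.1, "fingers": 0.1}, {"translation": [0.05, -1.57, 0.56], "turn": 0.1, "fingers": 0.1}, {"translation": [0.05, -1.57, 0.56], "turn": 0.1, "fingers": 0.1}])

```text
clock: 40.75
ee_pos: [568.6, -315.4, 61.1]
orientation: [-0.482, 0.518, -0.517, 0.481]
contact_force: [-0.6, 0.5, -1.7]
width: 22.6
```

```bash
python3 - <<'E'
from h import *
goto(570,-315,63.5,-4.1)
a=get_image('scene');b=get_image('top');cv2.imwrite('pics/p0.png',a);cv2.imwrite('pics/p0t.png',b)
crop('',320,220,90,80,8,'p1',a);crop('',320,215,100,60,8,'p2',b)
E
```

```text
pos [ 568.6 -315.4   61.1] head -4.1 -> tr [-0.015 -0.081  0.046] turn -0.0 w 22.6 t 40.8 F [-0.6  0.5 -1.7] q6 1.14 down [-0.002  0.001 -1.   ]
```

View pics/p1.png

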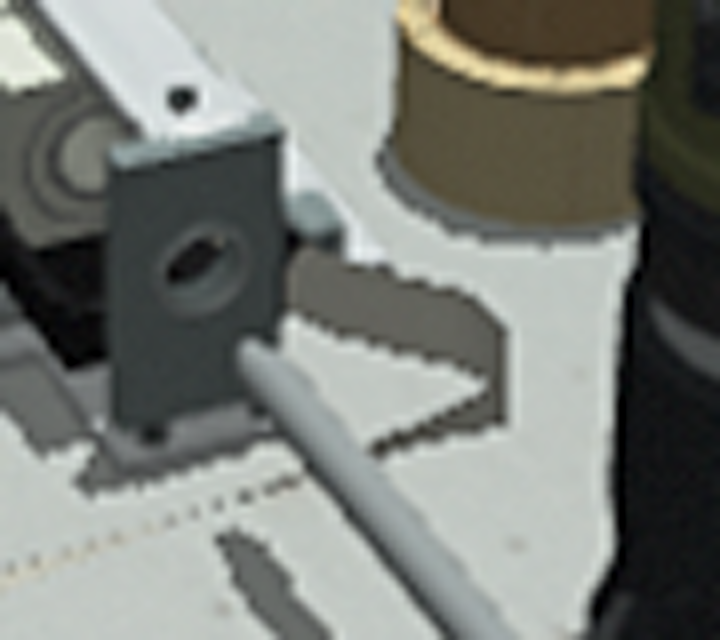

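View pics/p2.png

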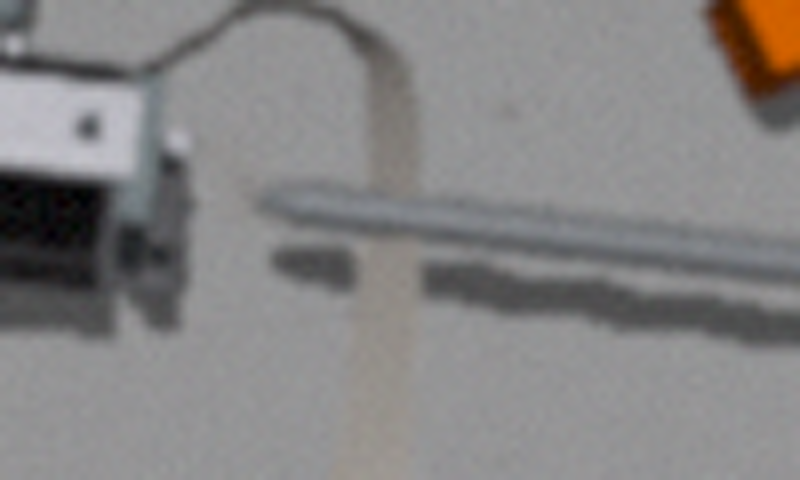

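```bash
python3 - <<'E'
from h import *
S=lambda p:[(320+(x+.5)/8-.5,220+(y+.5)/8-.5) for x,y in p]
T=lambda p:[(320+(x+.5)/8-.5,215+(y+.5)/8-.5) for x,y in p]
print('tip',tri(S([(243,345)]),T([(258,198)])).round(1))
# shaft centre mid: top edges at u=600: 
print('hole c scene z54',plane('scene',S([(201,269)]),54).round(1))
# expected hole pixel given candidates
for c in [(590,-25.5,54),(591.5,-25.5,54)]:
    p=proj('scene',[c])[0];print(c,((p-[320,220]+.5)*8-.5).round(0))
# predicted tip with TCP offsets: handle centre = TCP+~5 along y; tip 252.5
d=np.array([.0698,.9976,0]);tip=np.array([569,-315,56.5])+d*(257)+[0,0,-5.3];print('pred tip',tip)
for n,o in(('scene',(320,220)),('top',(320,215))):
    p=proj(n,[tip])[0];print(((p-o+.5)*8-.5).round(0))
# bracket top outer corners
print('br tri',tri(S([(283,132),(110,165)]),T([(157,65),(148,218)])).round(1))
# shaft points top-image centreline at z~53
print(plane('top',T([(300,204),(780,262)]),54).round(1))
E
```

```text
tip [[ 5.851e+02 -5.850e+01  5.460e+01  4.000e-01]]
hole c scene z54 [[592.  -22.4  54. ]]
(590, -25.5, 54) [200. 277.]
(591.5, -25.5, 54) [205. 275.]
pred tip [586.9386 -58.6168  51.2   ]
[250. 354.]
[258. 195.]
br tri [[616.4 -23.4  90.2   2.2]
 [566.9 -22.9  94.5   3. ]]
[[ 584.3  -71.9   54. ]
 [ 574.4 -223.9   54. ]]
```

>>> jog_arm(commands=[{"translation": [0, -0.09, 0.08], "turn": 0, "fingers": 0.1}, {"translation": [0, -0.09, 0.08], "turn": 0, "fingers": 0.1}, {"translation": [-0.3, -0.09, 0.08], "turn": 0, "fingers": 0.1}, {"translation": [-0.6, -0.09, 0.08], "turn": 0, "fingers": 0.1}, {"translation": [-0.8, -0.09, 0.08], "turn": 0, "fingers": 0.1}, {"translation": [-0.8, -0.09, 0.08], "turn": 0, "fingers": 0.1}])

```text
clock: 41.6
ee_pos: [573.2, -291.1, 64.7]
orientation: [-0.482, 0.518, -0.517, 0.482]
contact_force: [-0.9, -0.1, -1.6]
width: 22.5
```

```bash
python3 - <<'E'
from h import *
goto(571.3,-315,64,-4.1)
a=get_image('scene');b=get_image('top')
crop('',320,220,90,80,8,'q1',a);crop('',320,215,100,60,8,'q2',b)
E
```

```text
pos [ 573.2 -291.1   64.7] head -4.1 -> tr [ 0.798  0.022 -0.006] turn 0.0 w 22.5 t 41.6 F [-0.9 -0.1 -1.6] q6 1.17 down [-0.  0. -1.]
```

View pics/q1.png

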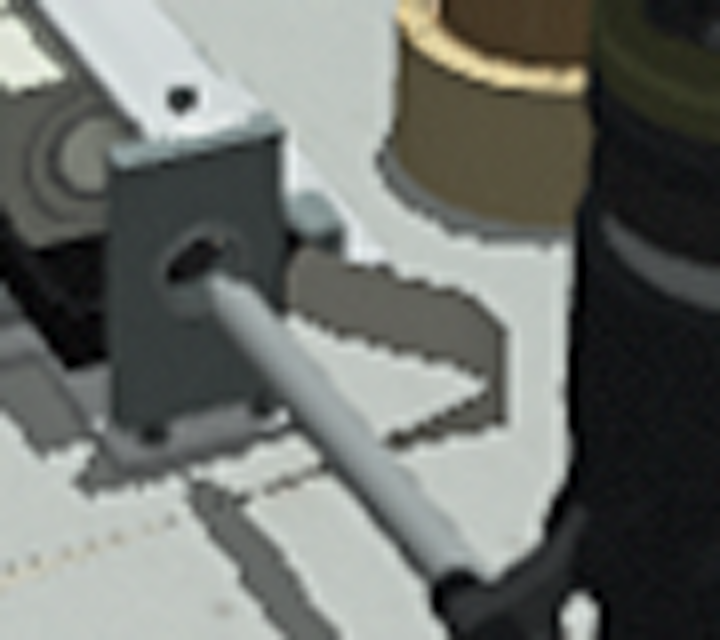

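View pics/q2.png

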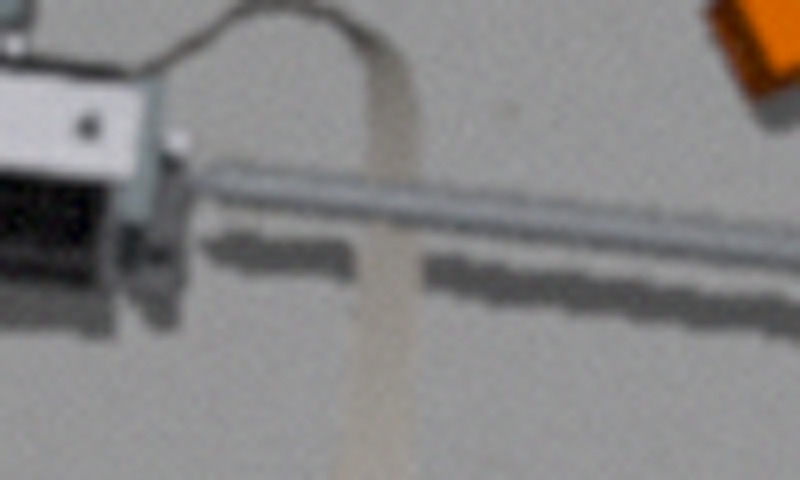

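```bash
python3 - <<'E'
from h import *
for c in [(589.2,-35,54),(589.9,-25.5,54),(590.9,-25.5,54),(589.9,-25.5,55)]:
    p=proj('scene',[c])[0];print(c,((p-[320,220]+.5)*8-.5).round(1))
E
```

```text
(589.2, -35, 54) [214.4 296.1]
(589.9, -25.5, 54) [199.6 277. ]
(590.9, -25.5, 54) [203. 276.]
(589.9, -25.5, 55) [199.7 273.8]
```

>>> jog_arm(commands=[{"translation": [0, 0.05, 0], "turn": 0, "fingers": 0.1}, {"translation": [-0.2, 0.05, 0], "turn": 0, "fingers": 0.1}, {"translation": [-0.4, 0.05, 0], "turn": 0, "fingers": 0.1}, {"translation": [-0.5, 0.05, 0], "turn": 0, "fingers": 0.1}, {"translation": [-0.5, 0.05, 0], "turn": 0, "fingers": 0.1}])

```text
clock: 42.32
ee_pos: [574.3, -276.6, 63.2]
orientation: [0.482, -0.518, 0.518, -0.482]
contact_force: [0.1, 0.0, -2.0]
width: 22.1
```

```bash
python3 - <<'E'
from h import *
goto(571.3,-315,64,-4.1)
a=get_image('scene')
crop('',320,220,90,80,8,'q3',a)
E
```

```text
pos [ 574.3 -276.6   63.2] head -4.1 -> tr [ 1.284 -0.026 -0.009] turn 0.0 w 22.1 t 42.3 F [ 0.1  0.  -2. ] q6 1.19 down [-0. -0. -1.]
```

View pics/q3.png

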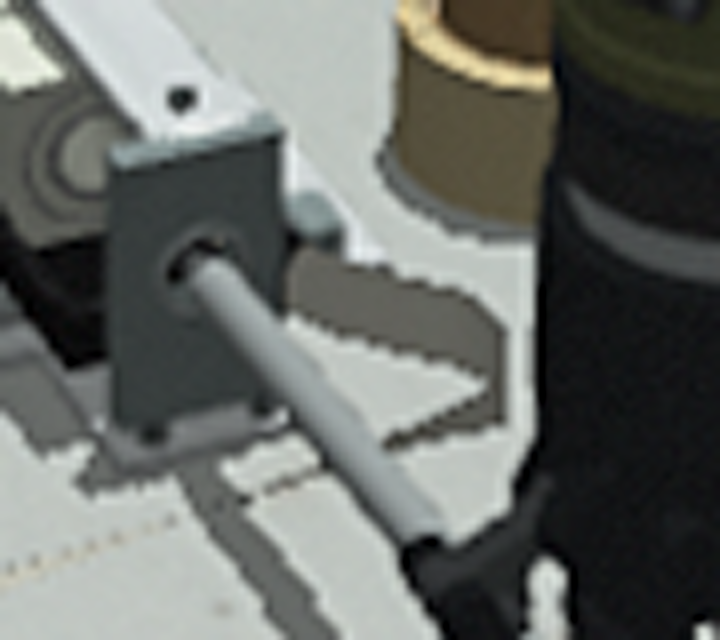

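>>> jog_arm(commands=[{"translation": [-0.2, 0, 0], "turn": 0, "fingers": 0.1}, {"translation": [-0.4, 0, 0], "turn": 0, "fingers": 0.1}, {"translation": [-0.6, 0, 0], "turn": 0, "fingers": 0.1}, {"translation": [-0.7, 0, 0], "turn": 0, "fingers": 0.1}, {"translation": [-0.7, 0, 0], "turn": 0, "fingers": 0.1}])

```text
clock: 43.0
ee_pos: [575.8, -255.7, 63.2]
orientation: [-0.482, 0.518, -0.518, 0.482]
contact_force: [0.2, -0.6, -1.4]
width: 22.6
```

```bash
python3 - <<'E'
from h import *
goto(571.3,-315,64,-4.1)
a=get_image('scene')
crop('',320,220,90,80,8,'q4',a)
E
```

```text
pos [ 575.8 -255.7   63.2] head -4.1 -> tr [ 1.982 -0.027 -0.008] turn -0.0 w 22.6 t 43.0 F [ 0.2 -0.6 -1.4] q6 1.22 down [-0. -0. -1.]
```

View pics/q4.png

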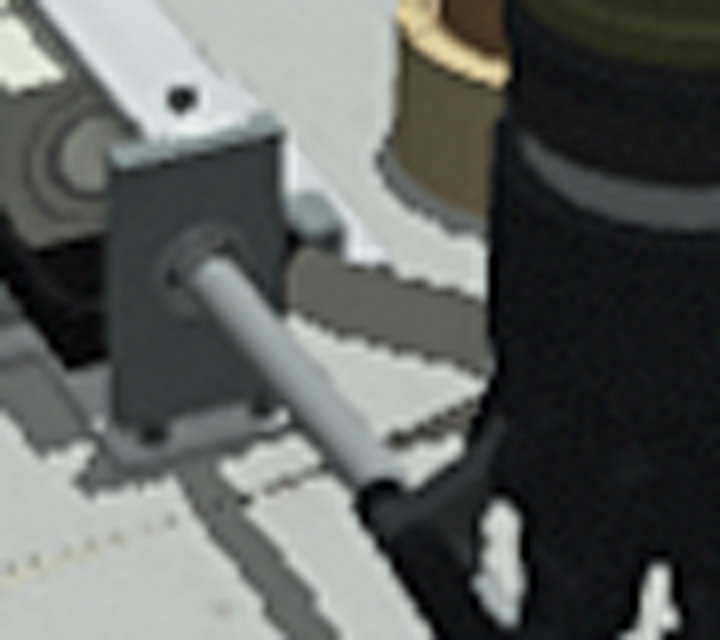

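>>> jog_arm(commands=[{"translation": [-0.3, 0, 0], "turn": 0, "fingers": 0.1}, {"translation": [-0.6, 0, 0], "turn": 0, "fingers": 0.1}, {"translation": [-0.9, 0.01, 0], "turn": 0, "fingers": 0.1}, {"translation": [-1.2, 0.01, 0], "turn": 0, "fingers": 0.1}, {"translation": [-1.5, 0.02, 0], "turn": 0, "fingers": 0.1}, {"translation": [-1.8, 0.02, 0], "turn": 0, "fingers": 0.1}, {"translation": [-2, 0.02, 0], "turn": 0, "fingers": 0.1}, {"translation": [-2, 0.02, 0], "turn": 0, "fingers": 0.1}])

```text
clock: 44.05
ee_pos: [580.1, -195.7, 62.6]
orientation: [-0.482, 0.518, -0.518, 0.482]
contact_force: [0.4, 0.3, -2.5]
width: 22.9
```

```bash
python3 - <<'E'
from h import *
goto(589.2,-61,61.3,-4.1)
a=get_image('scene')
crop('',280,190,110,90,7,'q5',a)
E
```

```text
pos [ 580.1 -195.7   62.6] head -4.1 -> tr [-4.501  0.042 -0.019] turn 0.0 w 22.9 t 44.0 F [ 0.4  0.3 -2.5] q6 1.32 down [-0. -0. -1.]
```

View pics/q5.png

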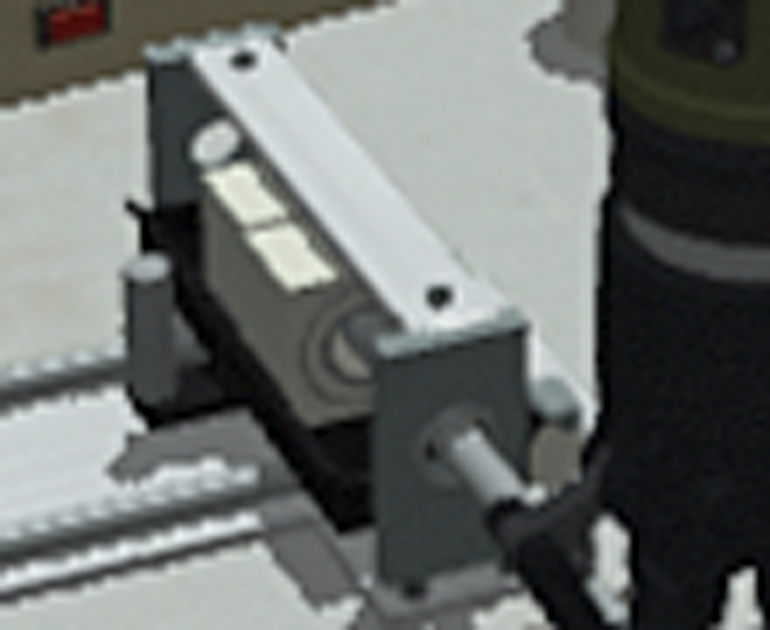

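>>> jog_arm(commands=[{"translation": [-0.3, 0, 0], "turn": 0, "fingers": 0.1}, {"translation": [-0.6, 0.01, 0], "turn": 0, "fingers": 0.1}, {"translation": [-0.9, 0.01, 0], "turn": 0, "fingers": 0.1}, {"translation": [-1.2, 0.02, 0], "turn": 0, "fingers": 0.1}, {"translation": [-1.5, 0.02, 0], "turn": 0, "fingers": 0.1}, {"translation": [-1.8, 0.02, 0], "turn": 0, "fingers": 0.1}, {"translation": [-2, 0.02, 0], "turn": 0, "fingers": 0.1}, {"translation": [-2, 0.02, 0], "turn": 0, "fingers": 0.1}])

```text
clock: 45.1
ee_pos: [584.4, -135.9, 62.0]
orientation: [0.482, -0.518, 0.518, -0.482]
contact_force: [0.2, -0.9, -1.4]
width: 22.5
```

```bash
python3 - <<'E'
from h import *
goto(589.2,-61,61.3,-4.1)
a=get_image('scene')
crop('',280,190,110,90,7,'q6',a)
E
```

```text
pos [ 584.4 -135.9   62. ] head -4.1 -> tr [-2.502  0.022 -0.02 ] turn 0.0 w 22.5 t 45.1 F [ 0.2 -0.9 -1.4] q6 1.41 down [-0. -0. -1.]
```

View pics/q6.png

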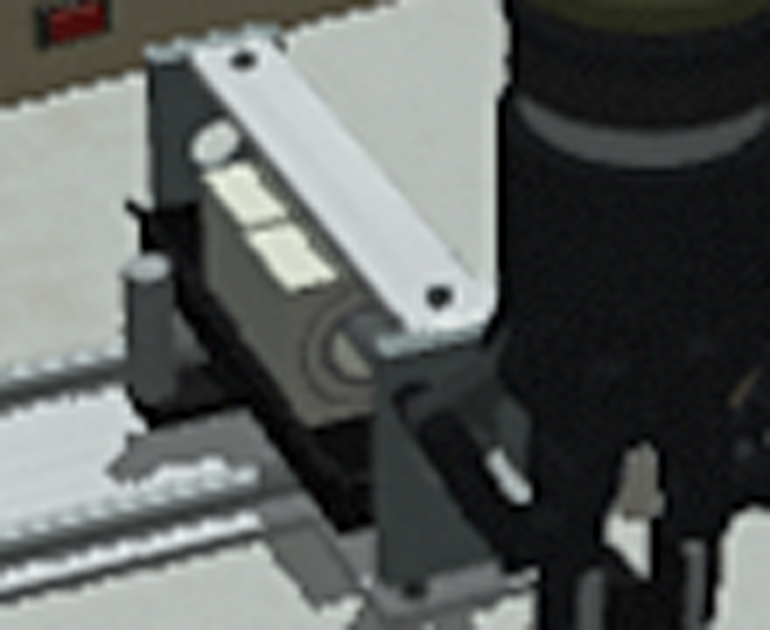

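>>> jog_arm(commands=[{"translation": [-0.3, 0, 0], "turn": 0, "fingers": 0.1}, {"translation": [-0.6, 0.01, 0], "turn": 0, "fingers": 0.1}, {"translation": [-0.9, 0.01, 0], "turn": 0, "fingers": 0.1}, {"translation": [-1.2, 0.01, 0], "turn": 0, "fingers": 0.1}, {"translation": [-1.4, 0.01, 0], "turn": 0, "fingers": 0.1}, {"translation": [-1.6, 0.01, 0], "turn": 0, "fingers": 0.1}, {"translation": [-1.7, 0.01, 0], "turn": 0, "fingers": 0.1}, {"translation": [-1.7, 0.01, 0], "turn": 0, "fingers": 0.1}])

```text
clock: 46.15
ee_pos: [588.1, -85.4, 61.7]
orientation: [0.482, -0.518, 0.518, -0.482]
contact_force: [0.2, 0.1, -1.5]
width: 22.5
```

```bash
python3 - <<'E'
from h import *
goto(589.2,-61,61.3,-4.1)
a=get_image('scene')
crop('',280,190,110,90,7,'q7',a)
E
```

```text
pos [588.1 -85.4  61.7] head -4.1 -> tr [-0.813  0.012 -0.022] turn -0.0 w 22.5 t 46.1 F [ 0.2  0.1 -1.5] q6 1.5 down [-0. -0. -1.]
```

View pics/q7.png

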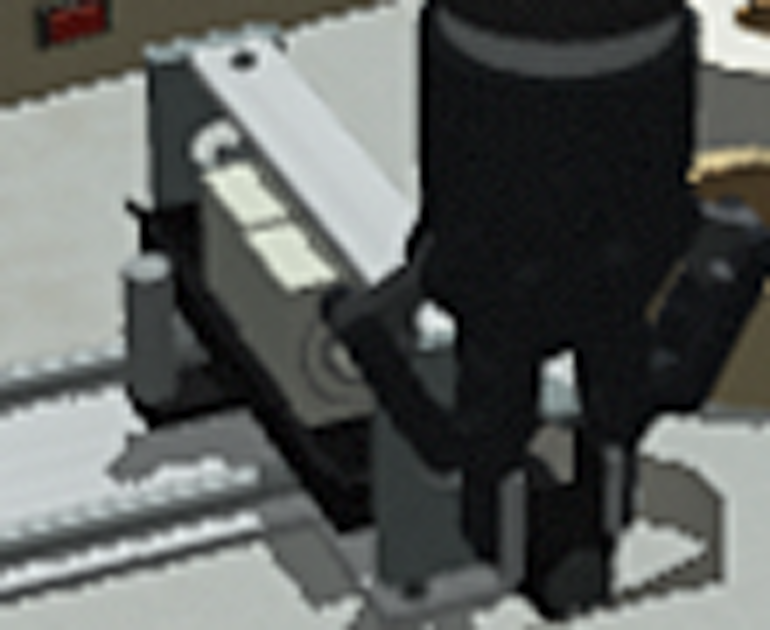

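>>> jog_arm(commands=[{"translation": [-0.1, 0, 0], "turn": 0, "fingers": 0.1}, {"translation": [-0.25, 0, 0], "turn": 0, "fingers": 0.1}, {"translation": [-0.4, 0.0, 0], "turn": 0, "fingers": 0.1}, {"translation": [-0.5, 0.01, 0], "turn": 0, "fingers": 0.1}, {"translation": [-0.5, 0.01, 0], "turn": 0, "fingers": 0.1}])

```text
clock: 46.82
ee_pos: [589.2, -70.2, 61.3]
orientation: [-0.482, 0.518, -0.518, 0.482]
contact_force: [0.6, 0.4, -0.9]
width: 22.7
```

```bash
python3 - <<'E'
from h import *
goto(589.2,-61,61.3,-4.1)
a=get_image('scene')
crop('',280,190,110,90,7,'q8',a)
E
```

```text
pos [589.2 -70.2  61.3] head -4.1 -> tr [-0.307  0.001 -0.021] turn -0.0 w 22.7 t 46.8 F [ 0.6  0.4 -0.9] q6 1.52 down [-0. -0. -1.]
```

View pics/q8.png

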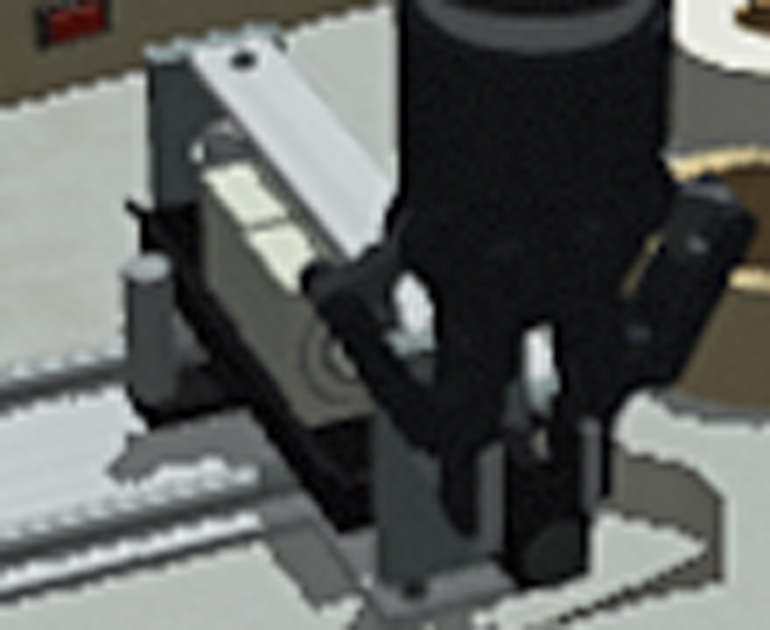

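>>> jog_arm(commands=[{"translation": [-0.1, 0, 0], "turn": 0, "fingers": 0.1}, {"translation": [-0.2, 0, 0], "turn": 0, "fingers": 0.1}, {"translation": [-0.3, 0.0, 0], "turn": 0, "fingers": 0.1}, {"translation": [-0.35, 0, 0], "turn": 0, "fingers": 0.1}, {"translation": [-0.35, 0, 0], "turn": 0, "fingers": 0.1}])

```text
clock: 47.5
ee_pos: [590.0, -59.9, 61.4]
orientation: [0.482, -0.518, 0.518, -0.482]
contact_force: [0.0, 0.8, -1.8]
width: 22.7
```

>>> jog_arm(commands=[{"translation": [-0.06, 0, 0], "turn": 0, "fingers": 0.1}, {"translation": [-0.12, 0, 0], "turn": 0, "fingers": 0.1}, {"translation": [-0.12, 0.0, 0], "turn": 0, "fingers": 0.1}])

```text
clock: 47.88
ee_pos: [590.0, -58.5, 61.4]
orientation: [0.483, -0.517, 0.519, -0.48]
contact_force: [-0.4, -5.9, -1.3]
width: 22.8
```

>>> jog_arm(commands=[{"translation": [-0.06, 0, 0], "turn": 0, "fingers": 0.1}, {"translation": [-0.12, 0, 0], "turn": 0, "fingers": 0.1}, {"translation": [-0.12, 0.0, 0], "turn": 0, "fingers": 0.1}])

```text
clock: 48.25
ee_pos: [590.0, -58.3, 61.4]
orientation: [0.484, -0.516, 0.521, -0.478]
contact_force: [-1.9, -16.7, -1.7]
width: 22.6
```

```bash
python3 - <<'E'
from h import *
goto(589.2,-58,61.3,-4.1)
a=get_image('scene');b=get_image('top')
crop('',280,190,110,90,7,'r1',a);crop('',255,200,120,60,6,'r2',b)
E
```

```text
pos [590.  -58.3  61.4] head -4.3 -> tr [-0.009  0.003 -0.028] turn -0.2 w 22.6 t 48.2 F [ -1.9 -16.7  -1.7] q6 1.55 down [-0.001 -0.011 -1.   ]
```

View pics/r1.png

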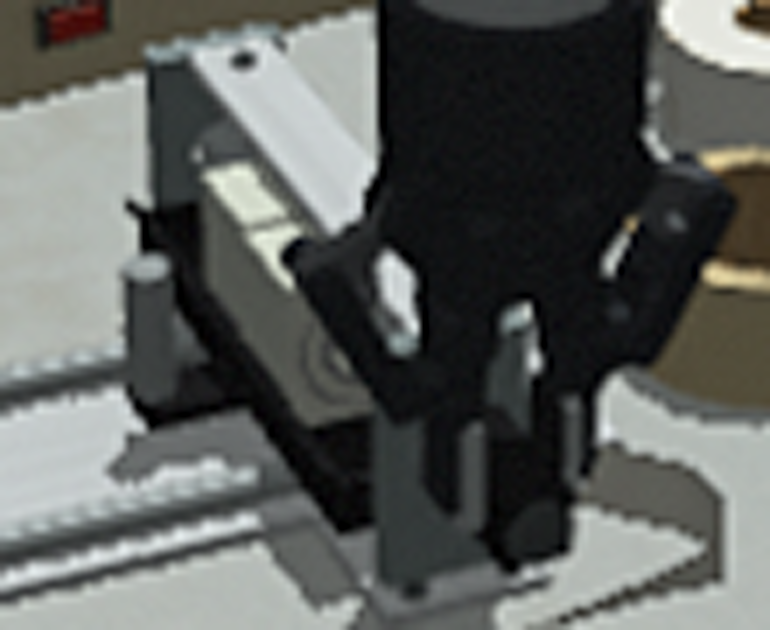

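View pics/r2.png

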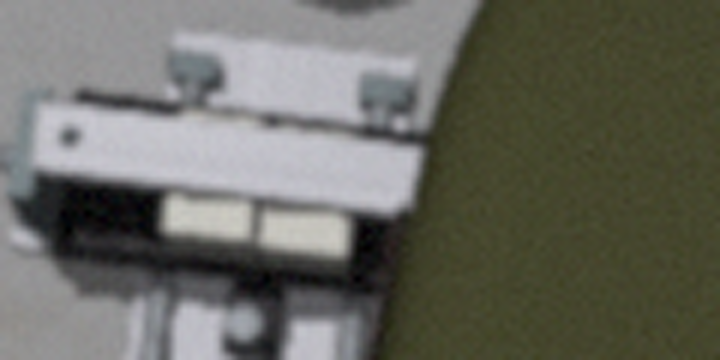

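>>> jog_arm(commands=[{"translation": [0.04, 0.03, 0], "turn": 0, "fingers": 0.1}, {"translation": [0.06, 0.08, 0], "turn": 0, "fingers": 0.1}, {"translation": [0.08, 0.12, 0], "turn": 0, "fingers": 0.1}, {"translation": [0.08, 0.12, 0], "turn": 0, "fingers": 0.1}])

```text
clock: 48.85
ee_pos: [590.4, -58.4, 58.8]
orientation: [0.482, -0.516, 0.52, -0.48]
contact_force: [-2.3, -8.7, 4.4]
width: 22.6
```

>>> jog_arm(commands=[{"translation": [0.02, 0.04, 0], "turn": 0, "fingers": 0.1}, {"translation": [0.05, 0.1, 0], "turn": 0, "fingers": 0.1}, {"translation": [0.05, 0.1, 0], "turn": 0, "fingers": 0.1}])

```text
clock: 49.22
ee_pos: [590.4, -58.4, 55.9]
orientation: [0.482, -0.517, 0.519, -0.481]
contact_force: [-2.6, -5.8, 4.8]
width: 22.2
```

Now open gently and inspect before leaving.

>>> jog_arm(commands=[{"translation": [0.03, 0, 0], "turn": 0, "fingers": 0.3}, {"translation": [0.03, 0, 0], "turn": 0, "fingers": 0.5}, {"translation": [0.03, 0, 0], "turn": 0, "fingers": 0.7}, {"translation": [0.03, 0, 0], "turn": 0, "fingers": 0.7}, {"translation": [0.03, -1, 0], "turn": 0, "fingers": 0.7}, {"translation": [0.03, -2, 0], "turn": 0, "fingers": 0.7}, {"translation": [0.03, -4, 0], "turn": 0, "fingers": 0.7}, {"translation": [5, -5, -2], "turn": 0, "fingers": 0.7}, {"translation": [8, -5, -5], "turn": 0, "fingers": 0.7}, {"translation": [8, -5, -5], "turn": 0, "fingers": 0.7}, {"translation": [8, -5, -5], "turn": 0, "fingers": 0.7}, {"translation": [8, -5, -5], "turn": 0, "fingers": 0.7}])

```text
clock: 50.72
ee_pos: [421.4, -287.1, 205.2]
orientation: [0.481, -0.518, 0.518, -0.481]
contact_force: [0.2, -0.8, 0.3]
width: 59.7
```

```bash
python3 - <<'E'
from h import *
goto(589.2,-58,61.3,-4.1)
a=get_image('scene');b=get_image('top');cv2.imwrite('pics/s0.png',a)
crop('',280,190,110,90,7,'s1',a);crop('',245,195,130,70,6,'s2',b)
E
```

```text
pos [ 421.4 -287.1  205.2] head -4.3 -> tr [-8.031  4.793  5.01 ] turn -0.2 w 59.7 t 50.7 F [ 0.2 -0.8  0.3] q6 1.05 down [ 0. -0. -1.]
```

View pics/s1.png

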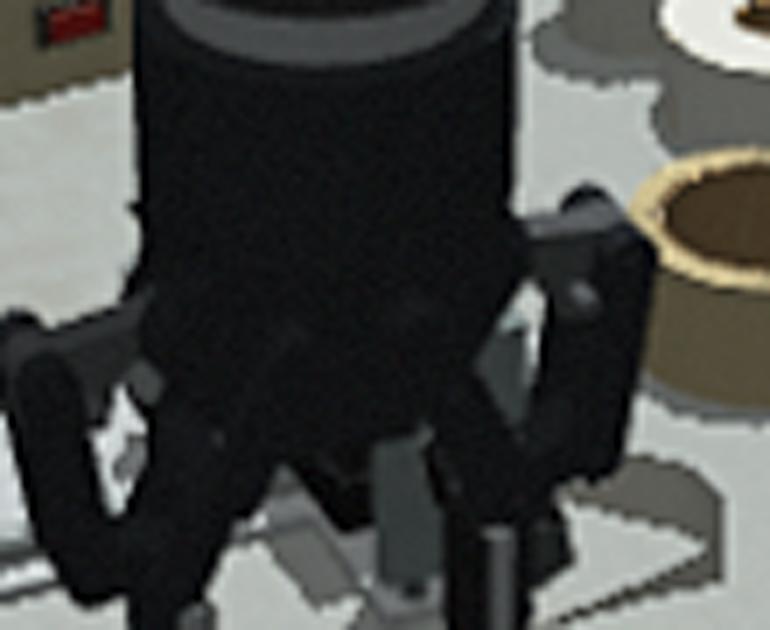

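View pics/s2.png

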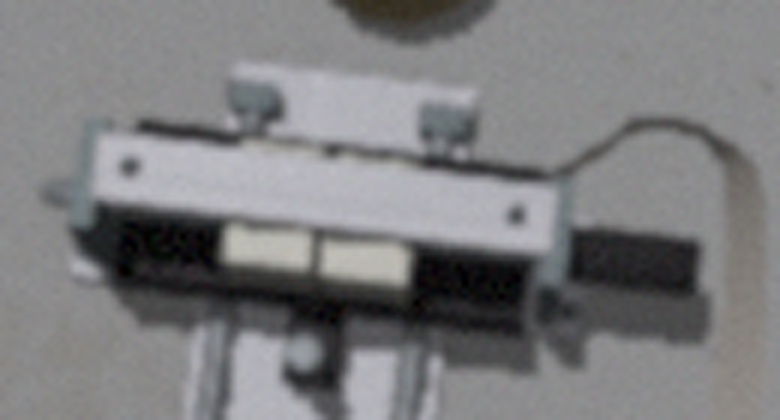

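View pics/s0.png

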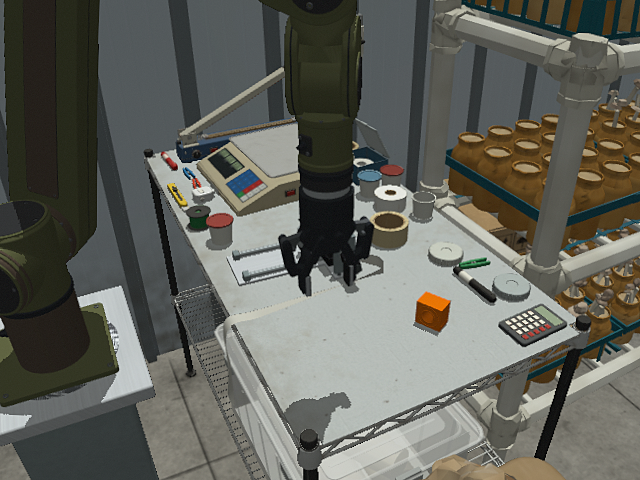

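>>> jog_arm(commands=[{"translation": [5, -2, -1], "turn": 0, "fingers": 0.7}, {"translation": [5, -2, -1], "turn": 0, "fingers": 0.7}, {"translation": [5, -2, -1], "turn": 0, "fingers": 0.7}, {"translation": [5, -2, -1], "turn": 0, "fingers": 0.7}, {"translation": [5, -2, -1], "turn": 0, "fingers": 0.7}])

```text
clock: 51.45
ee_pos: [382.9, -431.6, 264.1]
orientation: [-0.482, 0.518, -0.517, 0.482]
contact_force: [0.2, -0.3, -0.6]
width: 59.7
```

```bash
python3 - <<'E'
from h import *
a=get_image('scene');b=get_image('top')
crop('',275,185,110,90,7,'t1',a);crop('',245,195,130,70,6,'t2',b);print(sense()['contact_force'],sense()['clock'])
E
```

```text
[-0.46550137  0.08148602 -0.35985936] 51.55
```

View pics/t1.png

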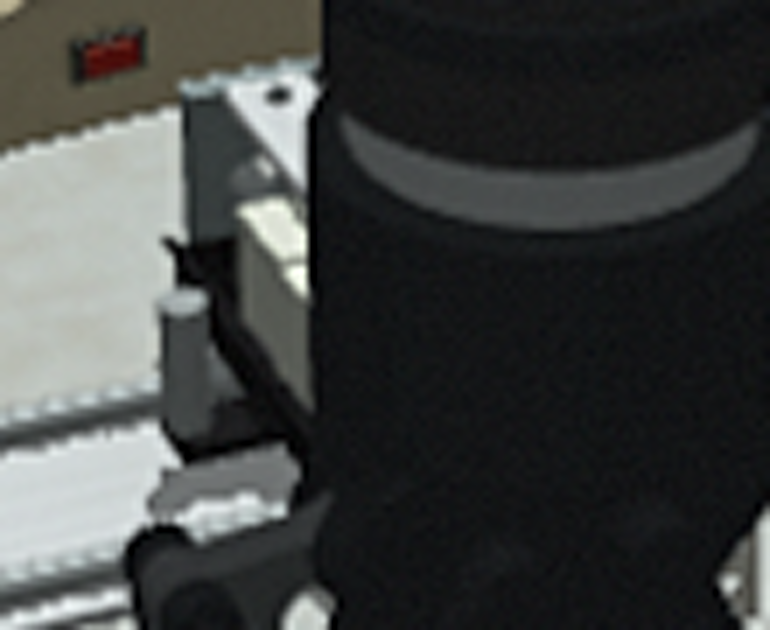

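View pics/t2.png

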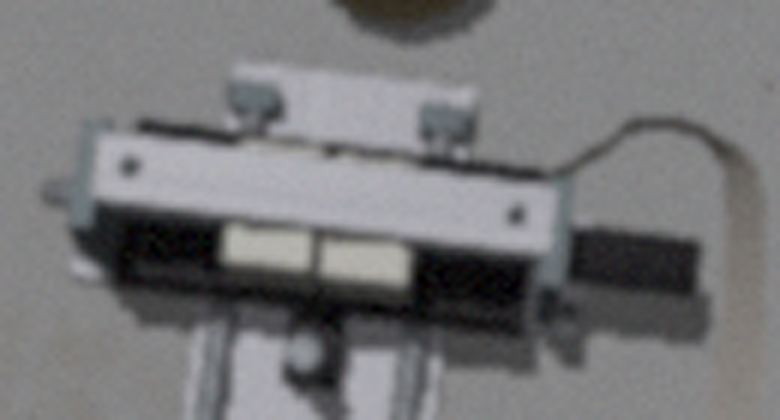

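>>> jog_arm(commands=[{"translation": [0, 0, 6.5], "turn": 0, "fingers": 0.7}, {"translation": [0, 0, 6.5], "turn": 0, "fingers": 0.7}, {"translation": [0, 0, 6.5], "turn": 0, "fingers": 0.7}, {"translation": [0, 0, 6.5], "turn": 0, "fingers": 0.7}, {"translation": [0, 0, 6.5], "turn": 0, "fingers": 0.7}])

```text
clock: 52.18
ee_pos: [577.6, -445.2, 263.5]
orientation: [-0.482, 0.518, -0.516, 0.482]
contact_force: [-0.8, -0.9, -0.7]
width: 59.5
```

```bash
python3 - <<'E'
from h import *
a=get_image('scene');b=get_image('top')
crop('',275,185,110,90,7,'u1',a);crop('',0,80,490,260,1.6,'u2',b)
T=lambda p:[(245+(x+.5)/6-.5,195+(y+.5)/6-.5) for x,y in p]
P=plane('top',T([(43,190),(572,258),(698,265)]),51);print(P.round(1),np.linalg.norm(P[1]-P[0]))
E
```

```text
[[605.3 197.4  51. ]
 [588.8 -28.5  51. ]
 [588.9 -81.7  51. ]] 226.50350075841882
```

View pics/u1.png

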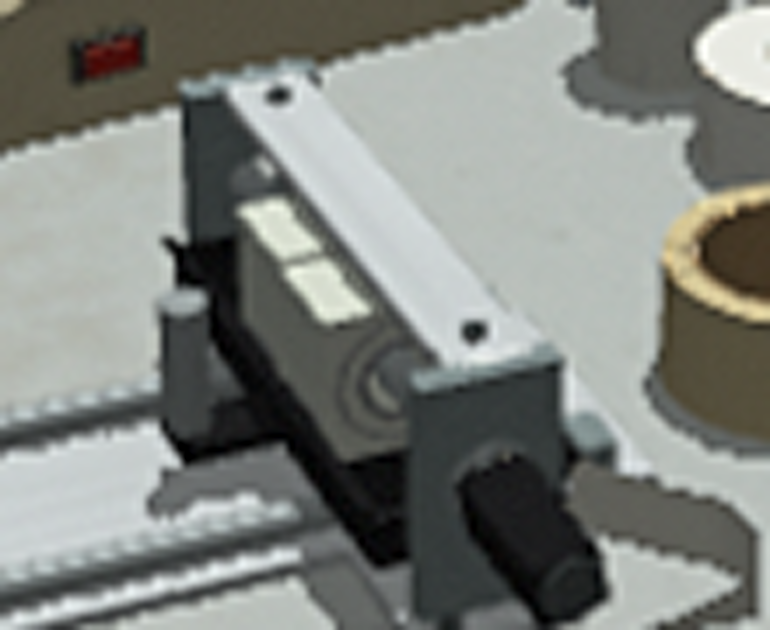

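View pics/u2.png

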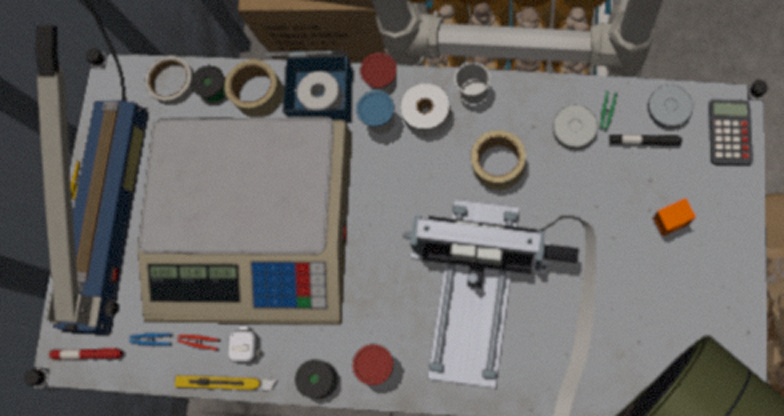

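```bash
python3 -c "
from rig import *
print(hand_in())"
```

```text
the job is handed in; nothing more can be done
None
```

I refilled the unwinder in the order asked and handed it in at about 52 s. `hand_in()` gives no verdict, so the points below rest on my own checks.

- **Spindle out:** I drew it out to the right and laid it on the bench.
- **Carriage to the front:** I pulled the empty carriage by its post to the front stop. That was about 104 mm of travel, because it did not start at the back stop.
- **Cassettes:** there were only two white ones on the bench. Both stand side by side in the channel with about a 2 mm gap. I left the orange block alone.
- **Carriage home:** I pushed it against the back stop. It moved about 119 mm and then did not move further under about 25 N.
- **Spindle in:** I threaded it from the right through the right bracket, both cassettes and the left bracket. There was no side force until the handle met the bracket at about 17 N, and then I let go.

**Last checks:** the final pictures show the handle at the right bracket and the shaft through both cassettes. The tip stands about 20 mm beyond the left bracket, where 21 mm is expected. The tape roll, tie spool and cup look unmoved, and the arm touches nothing.

**Disagreements:**
- The two cameras differed by 3–5 mm around the frame. I relied on the gripped positions and contact forces there instead.
- A rough top-view measurement put the handle face about 3 mm off the right bracket. That is within this camera error, and both the contact force and the tip length suggest it is seated.

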